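# Gauge the brass sleeves and put the good ones away

## Robot

A 6-joint arm with a two-finger parallel gripper is mounted at the origin on a cart in front of the work surface, level with it; the furniture and walls round the work are solid. World frame = base frame: x ahead of the robot, y to its left, z up, the work surface at z = 0. Lengths are in m, angles in rad, forces in N, time in s.
With the tool pointing down it reaches from about 0.25 to 0.775 m from the base axis. Payload 4 kg.
Tool frame: the origin (TCP) lies at the very end of the fingers, on their centre line; the grasp point (between the pads) lies 19 mm behind it (r.grip_point_offset is the distance from the TCP to the grasp point, in m); z points along the fingers, y is the line along which they close (so a half turn about z gives the same grasp; the last joint's range is limited). The gripper opens to 85 mm and grips with 20 to 120 N. Pads are 22 mm wide; open, the fingers measure 114 mm over their backs; the gripper's body (76 mm by 85 mm) begins 54 mm behind the grasp point. The pads swing forward as they close: fully open they stand 13 mm farther back than shut.
Start: joints at [-1.404, 0.087, 1.371, -0, 1.684, -0.103], TCP at [0.147, -0.53, 0.231] pointing down, gripper open.
Joint ranges: [-3.1, 3.1], [-0.76, 2.03], [0.27, 2.55], [-1.08, 4.22], [0.17, 2.65], [-2.57, 2.57]. Speed limits (rad/s): [2.79, 2.79, 3.14, 3.14, 3.14, 3.14].

## Interface

Orientations are given as [roll, pitch, yaw] about the fixed x, y, z axes, in that order (R = Rz(yaw) Ry(pitch) Rx(roll)).
In Python, from bench import r gives the robot as it stands.
- The arm moves only by the tool servo_tool, never from a script. Its argument "moves" is one flat list of numbers, 5 for each row, row after row: the shift along the world's x, y, z normalised to -1 to 1, where 1 is 0.4 m, then the turn about the world's z normalised to -1 to 1, where 1 is 45 degrees, then the opening, from 0 (shut) to 1 (fully open). In form: [tx, ty, tz, spin, fingers, tx, ty, tz, spin, fingers, ...]. A call has 1 to 5 rows; each row is the pose to reach, as a shift and turn from the pose commanded when the call began; what a row does not reach only later rows make up. A row lasts 1/8 s, in which the tool goes at most 62.5 mm and 10.7 degrees, less where a joint would pass 70% of its speed; a pose out of reach is approached as far as the arm can. A call with a number of a shift or a turn outside -1 to 1 is refused whole. A call with a gripper value outside its range is refused whole. The fingers move at their own pace and stop on an object; the grip force is fixed at half the most. Time passes only in rows, so rows that repeat a pose let the fingers close. It gives the time, the measured TCP pose, the force, the opening and the grip force at its end, in the units of the state.
- r.sense(): the state, without advancing time (a new reading comes with each control period).
- r.snapshot(name): name is "scene" or "top" or "wrist"; returns a dict with "image" (420x560x3 uint8, red, green, blue), "fx", "fy", "cx", "cy" (pixels), "camera_from_world" (4x4, takes a point from world to camera coordinates); the wrist camera has in their place "tool_from_camera" (4x4, takes a point from camera to tool coordinates, whose origin is the TCP and whose axes are the flange's). Camera axes: x right, y up, looking along -z (the intrinsics and any distortion apply to the point x, -y, -z); pixel columns grow to the right and rows downward; lengths in m; the calibration is good to about 2 mm. A picture is of the moment at which its call begins: read the wrist's pose just before it. There is no depth.
- r.sign_off(): hands the job in; it is judged then, once.
The state is a dict: "time": time; "joints": joint angles; "qvel": joint speeds; "joint_torque": joint torques, N m; "tcp_pos": TCP position; "tcp_rot": TCP orientation; "contact_force": force on the tool from outside, world axes, zero at the start; "torque": the same for the moment, N m; "grip_width": finger opening in m; "finger_force": force on a finger pad.
Only numpy, scipy, OpenCV 4.12 (cv2) and the standard library are available. Lean on these libraries where they do the work, as an engineer would, in place of code of your own. Each camera call takes 0.05 s, during which the arm holds its last target. There are 200 camera calls.

## Task

First pull the parts drawer out to its stop. Then try each brass sleeve on the gauge pin, one at a time from the shortest to the longest: slide it over the pin as far as it goes without forcing it, let it rest there a moment, and sort it: those that go right down to the foot of the gauge go into the drawer, those that stop on the pin's step go into the steel tray. When all are sorted, push the drawer fully shut.

Things in the scene. Friction and masses are not known exactly. Their poses are not given: they have to be found in the camera images.
- cabinet: low wooden parts cabinet fixed on the bench, 170 mm deep (x, the drawer's front included), 190 mm wide (y), 70 mm high, one drawer facing its -x; origin under its centre. Its front edge, over which the drawer's front closes, is 70 mm from the origin towards -x
- cabinet_drawer0 (a joint): how far the drawer is pulled out along the cabinet's -x: 0 shut, 0.11 m at its stop; it slides with about 1 N of friction and stays where it is left
- cabinet_drawer0_handle (a point): middle of the drawer's bar handle: a steel bar 11 mm thick and 106 mm long along the cabinet's y, 39 mm above the bench, its centre line 35 mm in front of the drawer's front; a post joins it to the front 40 mm either side of its middle. The front's top edge is 58 mm above the bench
- drawer_in (a point): centre of the drawer's inner floor, moves with the drawer, axes as the cabinet's. The inside is 125 mm (x) by 148 mm (y), walls 26 mm high above the floor; floor 22 mm above the bench. Things up to 36 mm high go in under the cabinet's top when it shuts. Pulled out fully, the inside is clear from above from x = -62 to about +40 mm of this point
- gauge: steel gauge fixed on the bench: a round foot, diameter 68 mm, 10 mm high, with a vertical pin in its middle; pin: 13 mm thick from 10 to 34 mm above the bench (the gauge size), then a plain step to a nose 8 mm thick up to 50 mm. Origin under its centre. A sleeve that fits (bore 15.5 mm) goes over the pin down to the foot; a tight one (bore 10.5 mm) goes over the nose and stops on the step
- gauge_seat (a point): on the pin's axis at the foot's top face, 10 mm above the bench
- gauge_step (a point): on the pin's axis at the step, 34 mm above the bench
- reject_tray: shallow dark steel tray fixed on the bench, 130 mm (x) by 150 mm (y), 22 mm high, walls and floor 3 mm; origin under its centre
- sleeve14_a: brass sleeve 14 mm long: plain round tube, outer diameter 32 mm, with a bore that either fits the gauge or is too tight (not known beforehand); weighs about 0.05 kg; stands on end at the start; origin at the centre of its lower end, z along its bore. May be absent
- sleeve14_b: brass sleeve 14 mm long: plain round tube, outer diameter 32 mm, with a bore that either fits the gauge or is too tight (not known beforehand); weighs about 0.05 kg; stands on end at the start; origin at the centre of its lower end, z along its bore. May be absent
- sleeve18: brass sleeve 18 mm long: plain round tube, outer diameter 32 mm, with a bore that either fits the gauge or is too tight (not known beforehand); weighs about 0.06 kg; stands on end at the start; origin at the centre of its lower end, z along its bore. May be absent
- sleeve22: brass sleeve 22 mm long: plain round tube, outer diameter 32 mm, with a bore that either fits the gauge or is too tight (not known beforehand); weighs about 0.08 kg; stands on end at the start; origin at the centre of its lower end, z along its bore. May be absent
- sleeve26_a: brass sleeve 26 mm long: plain round tube, outer diameter 32 mm, with a bore that either fits the gauge or is too tight (not known beforehand); weighs about 0.09 kg; stands on end at the start; origin at the centre of its lower end, z along its bore. May be absent
- sleeve26_b: brass sleeve 26 mm long: plain round tube, outer diameter 32 mm, with a bore that either fits the gauge or is too tight (not known beforehand); weighs about 0.09 kg; stands on end at the start; origin at the centre of its lower end, z along its bore. May be absent
- sleeve30: brass sleeve 30 mm long: plain round tube, outer diameter 32 mm, with a bore that either fits the gauge or is too tight (not known beforehand); weighs about 0.10 kg; stands on end at the start; origin at the centre of its lower end, z along its bore. May be absent
- sleeve34: brass sleeve 34 mm long: plain round tube, outer diameter 32 mm, with a bore that either fits the gauge or is too tight (not known beforehand); weighs about 0.12 kg; stands on end at the start; origin at the centre of its lower end, z along its bore. May be absent
There are look-alikes about, which are no part of the job. What is shaped like the sleeve26_b but turquoise or white is not meant.

How it is judged:
By the outcome, as a careful person would: the job done as asked, in the order asked, and still so for the second after the job is handed in, with the robot touching nothing.
Of sleeve14_a, sleeve14_b only 1 to 1 are there at a start; the rules pass over those that are not, and their reading is None.
Of sleeve26_a, sleeve26_b only 1 to 1 are there at a start; the rules pass over those that are not, and their reading is None.
Of sleeve18, sleeve22, sleeve30, sleeve34 only 1 to 3 are there at a start; the rules pass over those that are not, and their reading is None.
At some moment in a run one of sleeve14_a, sleeve14_b, sleeve18, sleeve22, sleeve26_a, sleeve26_b, sleeve30, sleeve34 may be knocked a few centimetres aside while the robot is not near it.
It also fails if it takes over 210 s, if anything falls off the work surface, if the arm or the gripper's body presses on something with over 40 N, if the wrist force passes 120 N, or if a joint passes its speed limit or range.

## Working session

There is one attempt and no reset: what is moved stays moved. The work goes in short steps, Python scripts to look and compute and a tool call to move; the robot and the scene stay as the last step left them, time stands still between calls to the robot, and variables do not carry over. Pictures are saved under pics/ and viewed, at most 18 in all, crops included, and the job is handed in when it is done.

Besides the shell and the picture viewer there is one more tool, called after ">>>" as name(argument=value, ...), one argument or row to a line, values as JSON. servo_tool: Moves the arm, as the interface text tells. Its arguments: {"type":"object","properties":{"moves":{"type":"array","items":{"type":"number","minimum":-1,"maximum":1}}},"required":["moves"]}

```bash
mkdir -p pics
cat > h.py <<'E'
import numpy as np, cv2
from bench import r
def snap(n,f=None):
    s=r.snapshot(n)
    if f: cv2.imwrite('pics/'+f,cv2.cvtColor(s['image'],cv2.COLOR_RGB2BGR))
    return s
def ray(s,u,v,z,T=None):
    # world point on plane z
    if T is None: T=np.linalg.inv(s['camera_from_world'])
    d=T[:3,:3]@np.array([(u-s['cx'])/s['fx'],-(v-s['cy'])/s['fy'],-1]); o=T[:3,3]
    return o+d*(z-o[2])/d[2]
def proj(s,p):
    c=s['camera_from_world']@np.r_[p,1]
    return s['cx']+s['fx']*c[0]/-c[2], s['cy']-s['fy']*c[1]/-c[2]
E
python3 - <<'E'
from h import *
a=snap('top','t0.png');b=snap('scene','s0.png')
for s in(a,b): print({k:v for k,v in s.items() if k!='image'})
print(r.sense())
E
```

```text
{'fx': 449.84885691852804, 'fy': 449.84885691852804, 'cx': 277.0545188385756, 'cy': 211.60731951839367, 'camera_from_world': array([[-0.01846177, -0.99975223, -0.01243518,  0.12327363],
       [ 0.99477767, -0.01961576,  0.10016289, -0.58837258],
       [-0.100382  , -0.01052106,  0.99489334, -1.13213472],
       [ 0.        ,  0.        ,  0.        ,  1.        ]])}
{'fx': 493.28276664378876, 'fy': 493.28276664378876, 'cx': 283.34177504816967, 'cy': 210.994327741997, 'camera_from_world': array([[-0.90868368, -0.41747201, -0.00333054,  0.55760105],
       [ 0.31048335, -0.6810987 ,  0.66310229, -0.14388223],
       [-0.27909507,  0.60151616,  0.74852138, -1.09225833],
       [ 0.        ,  0.        ,  0.        ,  1.        ]])}
{'time': 0.1, 'joints': array([-1.40411981e+00,  8.78951042e-02,  1.37216255e+00, -1.93738337e-05,
        1.68358898e+00, -1.03136153e-01]), 'qvel': array([-0.00158909, -0.00080828, -0.00459747,  0.00045721,  0.00070847,
       -0.00086619]), 'joint_torque': array([ 3.39866463e-03, -3.53013682e+01, -3.14218962e+01, -1.62058791e-05,
        7.85490236e-03,  5.37741286e-06]), 'tcp_pos': array([ 0.14649594, -0.52964974,  0.23021837]), 'tcp_rot': array([-3.13954760e+00, -1.92311398e-04,  2.69810317e-01]), 'contact_force': array([-0.97245056, -1.08909398, -0.27225614]), 'torque': array([-0.00130784, -0.00250451, -0.03986893]), 'finger_force': 0.0, 'grip_width': 0.08529611779969458}
```

View pics/t0.png

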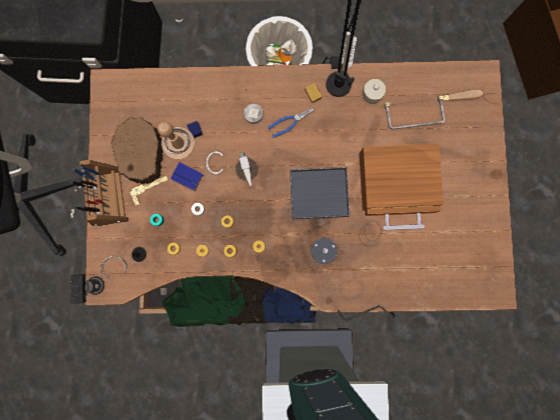

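View pics/s0.png

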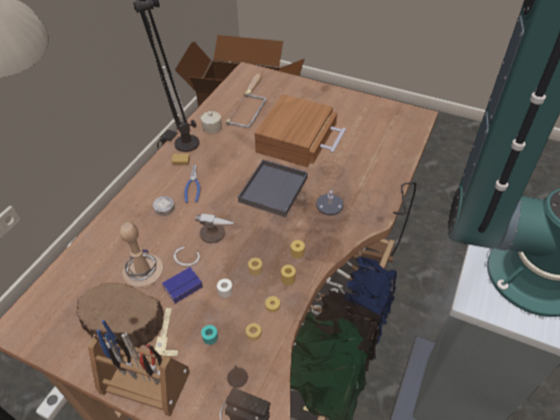

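The top view shows the brass rings at (173,249), (202,251), (230,251), (259,246) and (227,221). The look-alikes are turquoise (156,220) and white (197,209). The gauge is at (324,250), the tray at (320,193), and the cabinet handle at (403,226).

```bash
cat > m.py <<'E'
from h import *
from scipy.optimize import least_squares
def blobs(s,lo=(18,110,80),hi=(34,255,255),amin=15):
    hsv=cv2.cvtColor(s['image'],cv2.COLOR_RGB2HSV)
    m=cv2.inRange(hsv,lo,hi)
    n,l,st,c=cv2.connectedComponentsWithStats(m)
    return [(c[i].round(1),st[i]) for i in range(1,n) if st[i][4]>amin],m
E
python3 - <<'E'
from m import *
a=snap('top');b=snap('scene')
for s,nm in((a,'t'),(b,'s')):
    for c,st in blobs(s)[0]: print(nm,c,st, ray(s,*c,.015).round(3))
for nm,u,v,z in [('gauge',324,250,.03),('handleL',386,227,.039),('handleR',424,227,.039),('handlemid',404,227,.039),('tray1',291,170,.022),('tray2',348,218,.022),('cabFL',366,213,.07),('cabFR',441,212,.07),('cabBL',361,149,.07),('cabBR',439,145,.07)]:
    print(nm,ray(a,u,v,z).round(3))
t=cv2.resize(a['image'][195:270,150:345],None,fx=4,fy=4,interpolation=cv2.INTER_CUBIC)
q=cv2.resize(b['image'][230:345,230:350],None,fx=4,fy=4,interpolation=cv2.INTER_CUBIC)
o=np.zeros((600,800,3),np.uint8);q=cv2.resize(q,(300,288));o[:300,:780]=t;o[300:588,:300]=q
k=cv2.resize(a['image'][135:240,280:450],None,fx=2.8,fy=2.8);o[302:302+k.shape[0],310:310+k.shape[1]]=k
cv2.imwrite('pics/c.png',o[...,::-1])
E
```

```text
t [276.   58.4] [270  56  11   5  26] [1.01  0.107 0.015]
t [313.   92.2] [306  84  16  18 180] [0.913 0.01  0.015]
t [227.  221.2] [221 215  13  13 107] [0.57  0.244 0.015]
t [258.5 246.2] [253 240  12  13 114] [0.503 0.162 0.015]
t [173.1 248.1] [167 243  13  12 104] [0.502 0.385 0.015]
t [201.9 250.2] [196 245  13  12 109] [0.495 0.31  0.015]
t [229.9 250.5] [224 245  13  12 108] [0.493 0.237 0.015]
s [179.9 158.6] [172 155  17   8  74] [0.914 0.013 0.015]
s [297.2 248.7] [291 241  14  17 195] [0.505 0.16  0.015]
s [254.4 264.7] [249 259  13  12  84] [0.574 0.24  0.015]
s [287.9 274.3] [281 265  15  20 227] [0.496 0.233 0.015]
s [272.3 303.8] [266 297  14  14 144] [0.495 0.314 0.015]
s [254.9 332.3] [246 325  15  14  69] [0.498 0.387 0.015]
gauge [ 0.49  -0.006  0.03 ]
handleL [ 0.545 -0.165  0.039]
handleR [ 0.543 -0.261  0.039]
handlemid [ 0.544 -0.211  0.039]
tray1 [0.701 0.073 0.022]
tray2 [ 0.571 -0.072  0.022]
cabFL [ 0.579 -0.11   0.07 ]
cabFR [ 0.578 -0.296  0.07 ]
cabBL [ 0.741 -0.103  0.07 ]
cabBR [ 0.747 -0.3    0.07 ]
```

View pics/c.png

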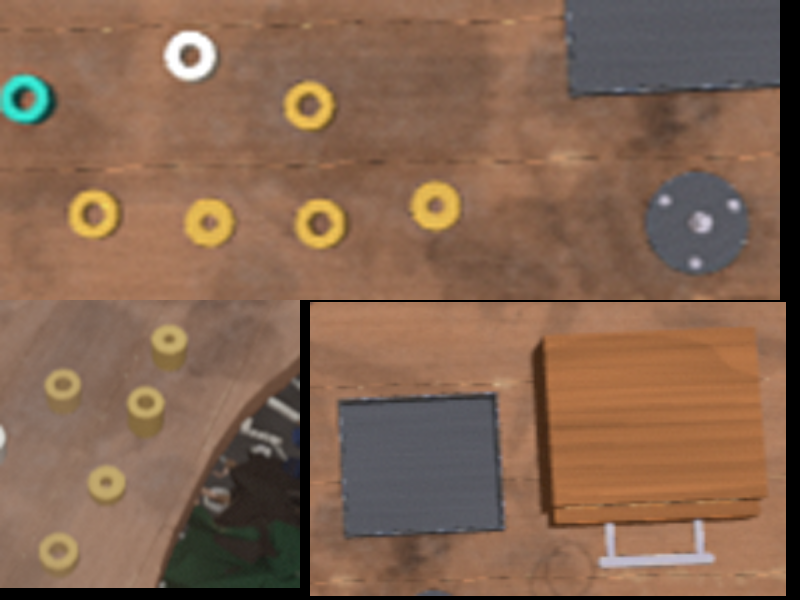

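>>> servo_tool(
  moves=[0.5, 0.4, 0, 1, 0.35, 0.5, 0.4, 0, 1, 0.35, 0.5, 0.4, 0, 1, 0.35, 0.5, 0.4, 0, 1, 0.35, 0.5, 0.4, 0, 1, 0.35],
)

```text
time: 0.82
tcp_pos: [0.3491, -0.3673, 0.2313]
tcp_rot: [3.141, -0.001, 1.063]
contact_force: [0.0, -0.4, -0.3]
grip_width: 0.0299
finger_force: 0.0
```

>>> servo_tool(
  moves=[0.495, 0.392, -0.15, 0.655, 0.35, 0.495, 0.392, -0.15, 0.655, 0.35, 0.495, 0.392, -0.15, 0.655, 0.35, 0.495, 0.392, -0.15, 0.655, 0.35, 0.495, 0.392, -0.15, 0.655, 0.35],
)

```text
time: 1.45
tcp_pos: [0.5456, -0.2112, 0.1689]
tcp_rot: [-3.138, -0.002, 1.573]
contact_force: [-1.1, 0.1, -0.4]
grip_width: 0.0303
finger_force: 0.0
```

```bash
cat >> h.py <<'E'
from scipy.spatial.transform import Rotation as Ro
def wsnap(f=None):
    e=r.sense();s=snap('wrist',f)
    T=np.eye(4);T[:3,:3]=Ro.from_euler('xyz',e['tcp_rot']).as_matrix();T[:3,3]=e['tcp_pos']
    s['T']=T@s['tool_from_camera'];s['camera_from_world']=np.linalg.inv(s['T']);return s,e
E
python3 - <<'E'
from h import *
s,e=wsnap('w0.png');print(e['tcp_pos'],e['tcp_rot'],e['grip_width'],s['fx'],s['cx'],s['cy']);print(s['tool_from_camera'].round(3))
E
```

```text
[ 0.54559818 -0.21120155  0.16892331] [-3.13843847e+00 -2.02724551e-03  1.57274434e+00] 0.030263331793329483 357.58841592120206 277.2450615338314 210.5007027900546
[[-0.     0.962  0.272  0.068]
 [ 1.     0.    -0.001 -0.   ]
 [-0.001  0.272 -0.962 -0.143]
 [ 0.     0.     0.     1.   ]]
```

View pics/w0.png

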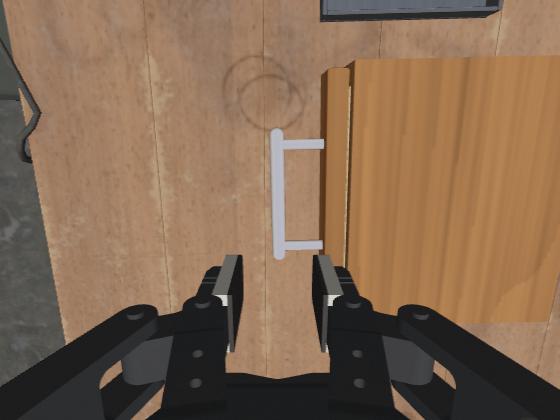

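Run:
```python
from h import *
s,e=wsnap()
for u,v,z in [(277,130,.042),(279,257,.042),(349,70,.07),(346,320,.07)]: print(ray(s,u,v,z,s['T']).round(4))
```

```text
[ 0.5451 -0.1581  0.042 ]
[ 0.5468 -0.2593  0.042 ]
[ 0.5908 -0.1194  0.07  ]
[ 0.5984 -0.2997  0.07  ]
```

>>> servo_tool(
  moves=[0, 0.005, -0.15, 0, 0.35, 0, 0.005, -0.27, 0, 0.35, 0, 0.005, -0.367, 0, 0.35, 0, 0.005, -0.367, 0, 0.35, 0, 0.005, -0.367, 0, 0.0],
)

```text
time: 2.17
tcp_pos: [0.5452, -0.2132, 0.0269]
tcp_rot: [3.138, 0.002, 1.568]
contact_force: [1.3, -0.8, 0.5]
grip_width: 0.0131
finger_force: 0.0
```

>>> servo_tool(
  moves=[0, 0, 0, 0, 0, 0, 0, 0, 0, 0, 0, 0, 0, 0, 0, -0.03, 0, 0, 0, 0, -0.07, 0, 0, 0, 0],
)

```text
time: 2.8
tcp_pos: [0.5192, -0.2138, 0.0272]
tcp_rot: [3.134, 0.006, 1.57]
contact_force: [2.1, -6.6, 4.2]
grip_width: 0.0086
finger_force: 59.4
```

>>> servo_tool(
  moves=[-0.04, 0, 0, 0, 0, -0.08, 0, 0, 0, 0, -0.12, 0, 0, 0, 0, -0.16, 0, 0, 0, 0, -0.18, 0, 0, 0, 0],
)

```text
time: 3.42
tcp_pos: [0.4465, -0.2154, 0.0272]
tcp_rot: [3.135, 0.009, 1.57]
contact_force: [1.7, -9.5, 1.8]
grip_width: 0.0086
finger_force: 59.1
```

>>> servo_tool(
  moves=[-0.015, -0.005, 0, 0, 0, -0.025, -0.01, 0, 0, 0, -0.032, -0.01, 0, 0, 0, -0.04, -0.01, 0, 0, 0, -0.045, -0.01, 0, 0, 0],
)

```text
time: 4.05
tcp_pos: [0.4363, -0.2157, 0.0273]
tcp_rot: [3.118, 0.002, 1.569]
contact_force: [25.2, -0.2, -9.9]
grip_width: 0.0087
finger_force: 58.4
```

Run:
```python
from h import *
e=r.sense();print(e['tcp_pos'],e['contact_force'])
```

```text
[ 0.43631715 -0.21565582  0.02728717] [25.19606912 -0.16083174 -9.86207703]
```

>>> servo_tool(
  moves=[0.025, 0, 0, 0, 0, 0.025, 0, 0, 0, 0.35, 0.025, 0, 0, 0, 0.35, 0.025, 0, 0.1, 0, 0.35, 0.025, 0, 0.22, 0, 0.35],
)

```text
time: 4.68
tcp_pos: [0.4348, -0.2141, 0.1113]
tcp_rot: [-3.137, -0.004, 1.569]
contact_force: [-0.3, -0.4, 1.2]
grip_width: 0.0297
finger_force: 0.0
```

>>> servo_tool(
  moves=[0.05, 0.12, 0.1, 0, 0.5, 0.13, 0.25, 0.22, 0, 0.5, 0.13, 0.25, 0.22, 0, 0.5, 0.13, 0.25, 0.22, 0, 0.5, 0.13, 0.25, 0.22, 0, 0.5],
)

```text
time: 5.3
tcp_pos: [0.4871, -0.1159, 0.1983]
tcp_rot: [-3.137, -0.001, 1.569]
contact_force: [-0.4, -0.0, 0.0]
grip_width: 0.0427
finger_force: 0.0
```

Run:
```python
from h import *
s,e=wsnap('w1.png');print(e['tcp_pos'],e['tcp_rot'],e['qvel'].round(3));np.save('w1.npy',s['T'])
```

```text
[ 0.48710632 -0.11585604  0.19826528] [-3.13738335e+00 -8.52934544e-04  1.56851353e+00] [-0.009  0.004  0.003  0.003 -0.     0.001]
```

>>> servo_tool(
  moves=[0.025, 0.15, 0.1, 0, 0.5, 0.025, 0.3, 0.1, 0, 0.5, 0.025, 0.4, 0.1, 0, 0.5, 0.025, 0.5, 0.1, 0, 0.5, 0.025, 0.5, 0.1, 0, 0.5],
)

```text
time: 5.98
tcp_pos: [0.4978, 0.0858, 0.2389]
tcp_rot: [-3.139, -0.0, 1.572]
contact_force: [-0.3, -0.3, -0.3]
grip_width: 0.0427
finger_force: 0.0
```

Run:
```python
from h import *
s,e=wsnap('w2.png');print(e['tcp_pos'],e['tcp_rot'],e['qvel'].round(3));np.save('w2.npy',s['T'])
a=cv2.imread('pics/w1.png');b=cv2.imread('pics/w2.png')
cv2.imwrite('pics/c2.png',np.hstack([cv2.resize(a,(400,300)),cv2.resize(b,(400,300))]))
```

```text
[0.49775499 0.08577171 0.2388757 ] [-3.13856725e+00 -4.60609159e-05  1.57215300e+00] [-0.049 -0.001  0.001 -0.034  0.002 -0.018]
```

View pics/c2.png

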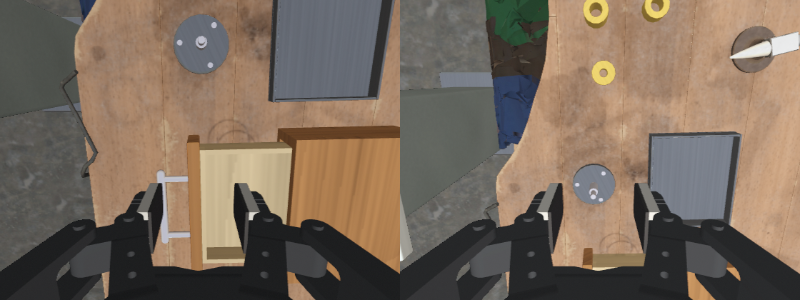

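The left view, w1, has the gauge disc at about (201,42) in the half-size image, with the drawer pulled open. In the right view, w2, the gauge is at (594,185) and three sleeves sit near the top edge. I'll go on over the sleeves.

>>> servo_tool(
  moves=[0.05, 0.15, 0, 0, 0.5, 0.05, 0.3, 0, 0, 0.5, 0.05, 0.45, 0, 0, 0.5, 0.05, 0.6, 0, 0, 0.5, 0.05, 0.6, 0, 0, 0.5],
)

```text
time: 6.65
tcp_pos: [0.5184, 0.3262, 0.2384]
tcp_rot: [-3.139, 0.001, 1.572]
contact_force: [-0.3, -1.6, -0.6]
grip_width: 0.0427
finger_force: 0.0
```

Run:
```python
from m import *
s,e=wsnap('w3.png');print(e['tcp_pos']);np.save('w3.npy',s['T'])
for c,st in blobs(s,amin=60)[0]: print(c,st,ray(s,*c,.02,s['T']).round(3))
```

```text
[0.5184316  0.32618079 0.23835986]
[262.3 119.4] [247 103  32  33 652] [0.503 0.385 0.02 ]
[256.9 191.4] [242 176  30  31 677] [0.497 0.312 0.02 ]
[323.1 250.6] [310 235  31  35 673] [0.568 0.247 0.02 ]
[255.2 260.3] [240 242  31  37 921] [0.494 0.235 0.02 ]
[264.9 318.4] [251 300  28  38 875] [0.504 0.163 0.02 ]
```

View pics/w3.png

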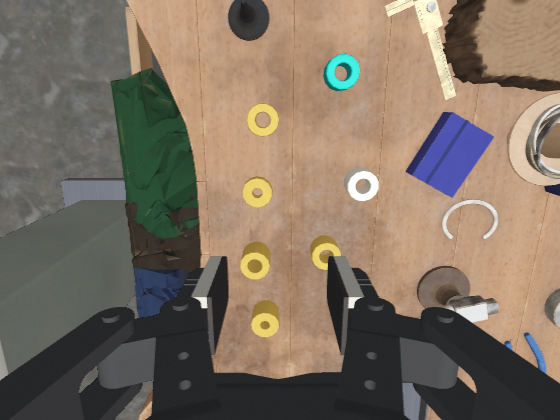

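```bash
cat >> m.py <<'E'
def faces(s,guess,k=6,R=22):
    """centre of bright top face nearest guess; subpixel"""
    u,v=int(round(guess[0])),int(round(guess[1]))
    c=s['image'][v-R:v+R,u-R:u+R];c=cv2.resize(c,None,fx=k,fy=k,interpolation=cv2.INTER_CUBIC)
    h=cv2.cvtColor(c,cv2.COLOR_RGB2HSV);m=cv2.inRange(h,(15,95,60),(36,255,255))
    n,l,st,ce=cv2.connectedComponentsWithStats(m)
    i=1+np.argmin([np.hypot(*(x-k*R))-3*np.sqrt(a[4]) for x,a in zip(ce[1:],st[1:])]);m=(l==i)
    V=h[...,2];t,_=cv2.threshold(V[m].reshape(-1,1),0,255,cv2.THRESH_OTSU)
    f=((V>t)&m).astype(np.uint8);f=cv2.morphologyEx(f,cv2.MORPH_OPEN,np.ones((5,5)))
    cs,_=cv2.findContours(f,cv2.RETR_EXTERNAL,cv2.CHAIN_APPROX_NONE)
    q=cv2.convexHull(max(cs,key=cv2.contourArea));(x,y),ax,an=cv2.fitEllipse(q)
    return np.array([(x+.5)/k-.5+u-R,(y+.5)/k-.5+v-R]),np.array(ax)/k,t,V[m].std()
def tri(obs):
    A=np.zeros((3,3));b=np.zeros(3)
    for s,(u,v) in obs:
        T=np.linalg.inv(s['camera_from_world']);d=T[:3,:3]@np.array([(u-s['cx'])/s['fx'],-(v-s['cy'])/s['fy'],-1]);d/=np.linalg.norm(d)
        P=np.eye(3)-np.outer(d,d);A+=P;b+=P@T[:3,3]
    return np.linalg.solve(A,b)
E
python3 - <<'E'
from m import *
a=snap('top');b=snap('scene');w,e=wsnap()
G={'A':((173,248),(254,329),(262,119)),'B':((202,250),(272,302),(257,191)),'C':((230,250),(288,270),(255,264)),'D':((258,246),(298,246),(265,323)),'E':((227,221),(255,263),(324,255))}
for n,g in G.items():
    fs=[faces(s,x) for s,x in zip((a,b,w),g)]
    print(n,[(f[0].round(1),f[1].round(1),f[2],round(f[3])) for f in fs])
    print('  s+w',tri([(b,fs[1][0]),(w,fs[2][0])]).round(4),'t+s',tri([(a,fs[0][0]),(b,fs[1][0])]).round(4))
E
```

```text
Traceback (most recent call last):
  File "m.py", line 14, in faces
    i=1+np.argmin([np.hypot(*(x-k*R))-3*np.sqrt(a[4]) for x,a in zip(ce[1:],st[1:])]);m=(l==i)
        ~~~~~~~~~^^^^^^^^^^^^^^^^^^^^^^^^^^^^^^^^^^^^^^^^^^^^^^^^^^^^^^^^^^^^^^^^^^^^
ValueError: attempt to get argmin of an empty sequence
```

Run:
```python
from m import *
a=snap('top');b=snap('scene');w,e=wsnap()
a['image']=cv2.imread('pics/t0.png')[...,::-1].copy();b['image']=cv2.imread('pics/s0.png')[...,::-1].copy()
G={'A':((173,248),(254,329),(262,119)),'B':((202,250),(272,302),(257,191)),'C':((230,250),(288,270),(255,264)),'D':((258,246),(298,246),(265,323)),'E':((227,221),(255,263),(324,255))}
for n,g in G.items():
    fs=[faces(s,x) for s,x in zip((a,b,w),g)]
    print(n,[(f[0].round(1).tolist(),f[1].round(1).tolist(),round(f[3])) for f in fs])
    print('  s+w',tri([(b,fs[1][0]),(w,fs[2][0])]).round(4),'t+s',tri([(a,fs[0][0]),(b,fs[1][0])]).round(4),'t+w',tri([(a,fs[0][0]),(w,fs[2][0])]).round(4))
```

```text
A [([172.7, 248.1], [11.4, 12.2], 36), ([252.9, 329.6], [14.4, 15.7], 20), ([260.5, 115.8], [31.2, 32.1], 22)]
  s+w [0.5036 0.3849 0.0183] t+s [0.5027 0.3851 0.0192] t+w [0.5027 0.3849 0.0178]
B [([201.5, 250.1], [11.4, 11.8], 26), ([272.2, 302.3], [13.2, 15.0], 21), ([255.4, 189.1], [28.8, 29.6], 25)]
  s+w [0.4967 0.3101 0.0147] t+s [0.496  0.3106 0.0157] t+w [0.4961 0.3103 0.0157]
C [([229.3, 250.4], [12.0, 12.2], 39), ([287.9, 270.4], [12.7, 14.6], 26), ([253.6, 261.9], [27.3, 29.7], 38)]
  s+w [0.4943 0.2359 0.035 ] t+s [0.4936 0.2359 0.0352] t+w [0.4936 0.2357 0.0344]
D [([258.4, 246.0], [11.6, 11.7], 30), ([297.2, 245.0], [12.0, 14.0], 27), ([264.3, 321.1], [24.5, 28.0], 38)]
  s+w [0.5044 0.1627 0.0323] t+s [0.5037 0.1618 0.0314] t+w [0.5036 0.1615 0.0302]
E [([226.6, 220.9], [11.5, 11.9], 40), ([254.6, 263.3], [12.1, 14.1], 22), ([325.1, 251.9], [27.0, 29.3], 41)]
  s+w [0.5708 0.2436 0.0268] t+s [0.5702 0.2435 0.0266] t+w [0.57   0.2432 0.0265]
```

Triangulated lengths, with pixels in w3:

| Sleeve | Pixel | Length | Bore by eye |
|---|---|---|---|
| B | (257,191) | 14 mm | tight |
| A | (262,119) | 18 mm | fits |
| E | (325,252) | 26 mm | fits |
| D | (264,321) | 30 mm | tight |
| C | (254,262) | 34 mm | fits |

That gives the order B, A, E, D, C. The turquoise (342,72) and white (362,185) rings are the look-alikes and stay where they are.

>>> servo_tool(
  moves=[-0.055, -0.04, -0.12, 0, 0.55, -0.055, -0.04, -0.25, 0, 0.55, -0.055, -0.04, -0.38, 0, 0.55, -0.055, -0.04, -0.42, 0, 0.55, -0.055, -0.04, -0.42, 0, 0.55],
)

```text
time: 7.62
tcp_pos: [0.4966, 0.3081, 0.0724]
tcp_rot: [-3.141, 0.001, 1.569]
contact_force: [0.1, 0.2, 0.1]
grip_width: 0.0473
finger_force: 0.0
```

Run:
```python
from m import *
w,e=wsnap('w4.png');print(e['tcp_pos'])
for n,f,z in (('w1',(281,59),.05),('w2',(272,266),.05)):
    s=dict(w);s['T']=np.load(n+'.npy');s['camera_from_world']=np.linalg.inv(s['T']);im=cv2.imread(f'pics/{n}.png')
    u,v=f;c=im[v-45:v+45,u-45:u+45];g=cv2.cvtColor(c,cv2.COLOR_BGR2HSV)
    m=((g[...,2]>150)&(g[...,1]<60)).astype(np.uint8);nn,l,st,ce=cv2.connectedComponentsWithStats(m)
    for i in range(1,nn):
        if st[i][4]>8: p=ce[i]+[u-45,v-45];print(n,p.round(1),st[i][2:],ray(s,*p,.05,s['T']).round(4))
    d=(((g[...,1]<90)&(g[...,2]>40)) ).astype(np.uint8);d=cv2.morphologyEx(d,cv2.MORPH_OPEN,np.ones((5,5)))
    k=max(cv2.findContours(d,cv2.RETR_EXTERNAL,cv2.CHAIN_APPROX_NONE)[0],key=cv2.contourArea)
    E=cv2.fitEllipse(cv2.convexHull(k));p=np.array(E[0])+[u-45,v-45];print('disc',p.round(1),np.round(E[1],1),ray(s,*p,.01,s['T']).round(4))
```

```text
[0.49660077 0.30806279 0.07235773]
w1 [299.2  34.6] [ 9  8 54] [0.5034 0.006  0.05  ]
w1 [281.7  57.9] [ 16  17 190] [ 0.4903 -0.0101  0.05  ]
w1 [251.1  59.3] [ 9  8 53] [ 0.4672 -0.011   0.05  ]
w1 [294.1  90.6] [ 9  8 50] [ 0.4999 -0.0335  0.05  ]
disc [279.4  60.4] [ 79.1 110.9] [ 0.4887 -0.0069  0.01  ]
w2 [244.  241.2] [ 3  4 10] [0.4646 0.0286 0.05  ]
w2 [284.2 242.4] [ 7  6 35] [0.5044 0.0274 0.05  ]
w2 [247.5 258.2] [ 8  6 36] [0.4677 0.0104 0.05  ]
w2 [270.2 270.6] [ 13  17 115] [ 0.4904 -0.0031  0.05  ]
w2 [280.8 279.3] [ 7  6 33] [ 0.5012 -0.0127  0.05  ]
disc [264.9 270.1] [ 78.6 109.8] [ 0.4835 -0.0214  0.01  ]
```

View pics/w4.png

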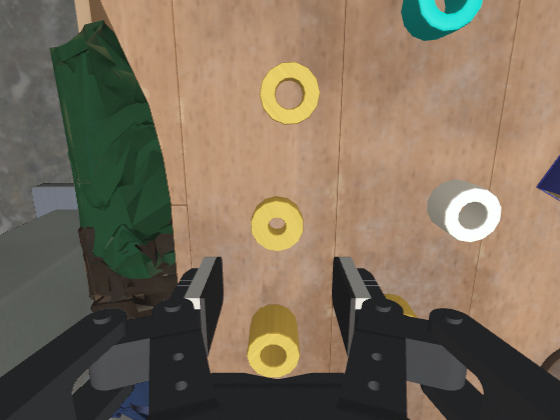

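Run:
```python
from m import *
w,e=wsnap();c=faces(w,(277,223),R=36);print(e['tcp_pos'],c[:2],ray(w,*c[0],.014,w['T']).round(4))
```

```text
[0.49775766 0.30881962 0.07429611] (array([274.45625814, 226.14109548]), array([49.45100911, 52.11650594])) [0.4964 0.3099 0.014 ]
```

```bash
sed -i "s|(x,y),ax,an=cv2.fitEllipse(q)|M=cv2.moments(q);x,y=M['m10']/M['m00'],M['m01']/M['m00'];ax=cv2.minAreaRect(q)[1]|" m.py
python3 - <<'E'
from m import *
w,e=wsnap();c=faces(w,(277,223),R=36);print(e['tcp_pos'],c[:2],ray(w,*c[0],.014,w['T']).round(4))
a=snap('top');b=snap('scene')
a['image']=cv2.imread('pics/t0.png')[...,::-1].copy();b['image']=cv2.imread('pics/s0.png')[...,::-1].copy()
s=dict(w);s['image']=cv2.imread('pics/w3.png')[...,::-1].copy();s['T']=np.load('w3.npy');s['camera_from_world']=np.linalg.inv(s['T'])
G={'A':((173,248),(254,329),(262,119)),'B':((202,250),(272,302),(257,191)),'C':((230,250),(288,270),(255,264)),'D':((258,246),(298,246),(265,323)),'E':((227,221),(255,263),(324,255))}
for n,g in G.items():
    f=[faces(S,x)[0] for S,x in zip((a,b,s),g)];print(n,f[2].round(1),tri([(b,f[1]),(s,f[2])]).round(4),tri([(a,f[0]),(s,f[2])]).round(4))
E
```

```text
[0.49841172 0.30925477 0.07534488] (array([273.13892839, 226.40505243]), array([49.33333333, 51.        ])) [0.4964 0.3099 0.014 ]
A [262.3 119.4] [0.5035 0.3848 0.0183] [0.5026 0.3848 0.0184]
B [256.8 192.6] [0.4967 0.3102 0.0147] [0.496  0.3103 0.0154]
C [254.4 265.6] [0.4943 0.2361 0.0353] [0.4935 0.2357 0.0343]
D [264.7 324.8] [0.5043 0.1629 0.0325] [0.5036 0.1615 0.0302]
E [325.2 255.2] [0.5689 0.2468 0.032 ] [0.5697 0.2434 0.0245]
```

>>> servo_tool(
  moves=[-0.003, 0.002, -0.08, 0, 0.55, -0.003, 0.002, -0.15, 0, 0.55, -0.003, 0.002, -0.17, 0, 0.55, -0.003, 0.002, -0.17, 0, 0.55, -0.003, 0.002, -0.17, 0, 0.55],
)

```text
time: 8.5
tcp_pos: [0.4967, 0.3101, 0.0064]
tcp_rot: [3.138, -0.002, 1.57]
contact_force: [0.2, 0.2, -0.5]
grip_width: 0.047
finger_force: 0.0
```

>>> servo_tool(
  moves=[0, 0, 0, 0, 0.55, 0, 0, 0, 0, 0.55, 0, 0, 0, 0, 0.55],
)

```text
time: 8.88
tcp_pos: [0.4955, 0.3095, 0.0048]
tcp_rot: [3.141, -0.0, 1.57]
contact_force: [0.7, -0.3, 0.4]
grip_width: 0.0465
finger_force: 0.0
```

>>> servo_tool(
  moves=[0, 0, -0.007, 0, 0.55, 0, 0, -0.007, 0, 0.0, 0, 0, -0.007, 0, 0.0, 0, 0, -0.007, 0, 0.0, 0, 0, -0.007, 0, 0.0],
)

```text
time: 9.5
tcp_pos: [0.4954, 0.3095, 0.0018]
tcp_rot: [3.141, -0.0, 1.57]
contact_force: [0.7, -0.2, -0.0]
grip_width: 0.0296
finger_force: 59.4
```

>>> servo_tool(
  moves=[0, 0, 0, 0, 0, 0, 0, 0.05, 0, 0, 0, 0, 0.15, 0, 0, 0, 0, 0.2, 0, 0, 0, 0, 0.2, 0, 0],
)

```text
time: 10.12
tcp_pos: [0.4966, 0.3101, 0.0838]
tcp_rot: [3.137, -0.002, 1.57]
contact_force: [-0.9, -1.3, -1.0]
grip_width: 0.0296
finger_force: 59.4
```

Run:
```python
from m import *
w,e=wsnap('w5.png');print(e['tcp_pos'],e['finger_force'])
```

```text
[0.49661955 0.31009861 0.08381477] 59.35015831142664
```

View pics/w5.png

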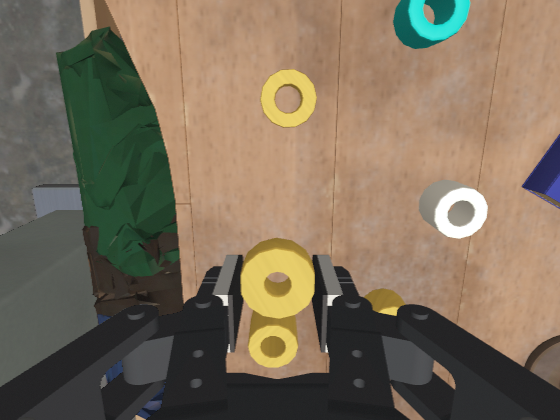

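The 14 mm sleeve is held, with its top face centred near (278,279). I'll carry it to just short of the gauge.

>>> servo_tool(
  moves=[-0.015, -0.15, 0.04, 0, 0, -0.015, -0.3, 0.04, 0, 0, -0.015, -0.45, 0.04, 0, 0, -0.015, -0.6, 0.04, 0, 0, -0.015, -0.7, 0.04, 0, 0],
)

```text
time: 10.8
tcp_pos: [0.4878, 0.0271, 0.0956]
tcp_rot: [-3.138, 0.0, 1.568]
contact_force: [1.3, 0.5, -0.1]
grip_width: 0.0295
finger_force: 59.4
```

>>> servo_tool(
  moves=[0, -0.1, -0.03, 0, 0, 0, -0.24, -0.03, 0, 0, 0, -0.24, -0.03, 0, 0, 0, -0.24, -0.03, 0, 0, 0, -0.24, -0.03, 0, 0],
)

```text
time: 11.42
tcp_pos: [0.489, -0.0652, 0.085]
tcp_rot: [-3.14, -0.001, 1.571]
contact_force: [0.2, -0.6, -1.8]
grip_width: 0.0297
finger_force: 59.4
```

Run:
```python
from m import *
w,e=wsnap('w6.png');print(e['tcp_pos'],e['tcp_rot'])
```

```text
[ 0.48899316 -0.06523736  0.08501704] [-3.14036267e+00 -7.42108343e-04  1.57134243e+00]
```

View pics/w6.png

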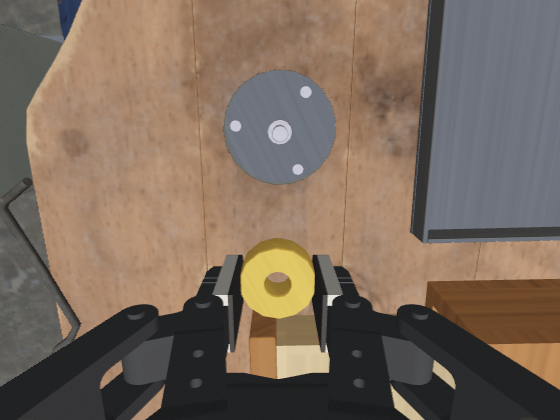

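```bash
cat >> m.py <<'E'
def nose(w,g,R=16,k=6):
    u,v=g;c=cv2.resize(w['image'][v-R:v+R,u-R:u+R],None,fx=k,fy=k,interpolation=cv2.INTER_CUBIC)
    h=cv2.cvtColor(c,cv2.COLOR_RGB2HSV);m=((h[...,2]>165)).astype(np.uint8)
    n,l,st,ce=cv2.connectedComponentsWithStats(m);i=1+np.argmax(st[1:,4])
    return (ce[i]+.5)/k-.5+[u-R,v-R],st[i]/k
def held(w,top,g=(278,281),R=46):
    """hole centre of held sleeve's top face, in tool frame; top = tool z of top face (negative)"""
    f=faces(w,g,R=R,k=4);T=w['tool_from_camera'];u,v=f[0]
    d=T[:3,:3]@np.array([(u-w['cx'])/w['fx'],-(v-w['cy'])/w['fy'],-1]);o=T[:3,3]
    return f[0],f[1],o+d*(top-o[2])/d[2]
E
python3 - <<'E'
from m import *
w,e=wsnap()
n,st=nose(w,(280,132));print('nose',n.round(1),st.round(1),ray(w,*n,.05,w['T']).round(4))
hv=cv2.cvtColor(w['image'],cv2.COLOR_RGB2HSV)[60:195,215:345]
m=((hv[...,0]>95)&(hv[...,0]<130)&(hv[...,2]>50)|((hv[...,1]<40)&(hv[...,2]>120))).astype(np.uint8)
q=cv2.convexHull(max(cv2.findContours(m,cv2.RETR_EXTERNAL,cv2.CHAIN_APPROX_NONE)[0],key=cv2.contourArea));M=cv2.moments(q)
p=(M['m10']/M['m00']+215,M['m01']/M['m00']+60);print('disc',p,cv2.boundingRect(q),ray(w,*p,.01,w['T']).round(4))
print('tcp',e['tcp_pos'],held(w,-.012))
E
```

```text
nose [279. 132.] [   3.3    4.    24.5   24.3 2591.7] [ 0.4901 -0.0075  0.05  ]
disc (279.4832473129269, 126.35435297323998) (10, 10, 110, 114) [ 0.4906 -0.0066  0.01  ]
tcp [ 0.48915333 -0.06521656  0.085276  ] (array([277.35106378, 283.07472025]), array([69.75, 73.  ]), array([ 0.00075503,  0.00011551, -0.012     ]))
```

>>> servo_tool(
  moves=[0.003, 0.08, 0, 0, 0, 0.003, 0.143, 0, 0, 0, 0.003, 0.143, 0, 0, 0, 0.003, 0.143, -0.04, 0, 0, 0.003, 0.143, -0.07, 0, 0],
)

```text
time: 12.15
tcp_pos: [0.4899, -0.0097, 0.0562]
tcp_rot: [-3.14, 0.0, 1.569]
contact_force: [-0.7, -0.0, 0.1]
grip_width: 0.0297
finger_force: 59.4
```

>>> servo_tool(
  moves=[0, 0, 0, 0, 0, 0, 0, -0.01, 0, 0, 0, 0, -0.02, 0, 0, 0, 0, -0.03, 0, 0, 0, 0, -0.03, 0, 0],
)

```text
time: 12.78
tcp_pos: [0.4903, -0.0093, 0.0454]
tcp_rot: [-3.141, -0.0, 1.57]
contact_force: [0.2, 0.6, 0.1]
grip_width: 0.0299
finger_force: 59.4
```

Run:
```python
from m import *
w,e=wsnap('w7.png');print(e['tcp_pos'],e['contact_force'],e['torque'])
```

```text
[ 0.49031376 -0.0093054   0.04536347] [0.17783793 0.55415936 0.08838558] [ 0.00513774  0.00435274 -0.02846173]
```

View pics/w7.png

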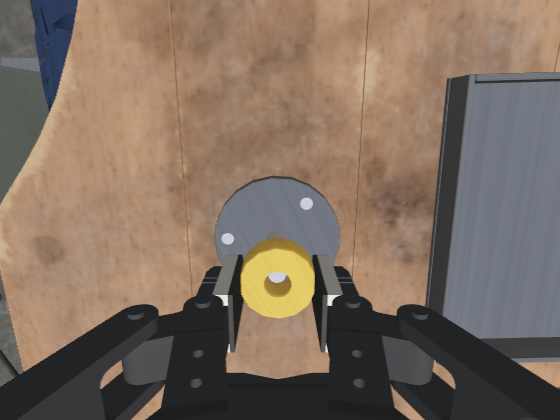

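>>> servo_tool(
  moves=[0, 0, -0.007, 0, 0, 0, 0, -0.014, 0, 0, 0, 0, -0.02, 0, 0, 0, 0, -0.023, 0, 0, 0, 0, -0.026, 0, 0],
)

```text
time: 13.45
tcp_pos: [0.4906, -0.0094, 0.0356]
tcp_rot: [3.142, 0.0, 1.57]
contact_force: [-2.5, -0.1, 5.0]
grip_width: 0.0295
finger_force: 59.9
```

>>> servo_tool(
  moves=[0, 0, -0.002, 0, 0, 0, 0, -0.002, 0, 0],
)

```text
time: 13.7
tcp_pos: [0.4906, -0.0094, 0.0356]
tcp_rot: [3.141, 0.0, 1.57]
contact_force: [-3.1, -0.3, 5.9]
grip_width: 0.0298
finger_force: 60.0
```

>>> servo_tool(
  moves=[0, 0, 0.004, 0, 0.5, 0, 0, 0.004, 0, 0.5, 0, 0, 0.004, 0, 0.5, 0, 0, 0.004, 0, 0.5, 0, 0, 0.004, 0, 0.5],
)

```text
time: 14.32
tcp_pos: [0.4906, -0.0093, 0.036]
tcp_rot: [-3.142, -0.0, 1.57]
contact_force: [-0.4, 0.2, 0.1]
grip_width: 0.0426
finger_force: 0.0
```

>>> servo_tool(
  moves=[0, 0, 0, 0, 0.5, 0, 0, 0, 0, 0.5, 0, 0, 0, 0, 0.5, 0, 0, 0, 0, 0.5, 0, 0, 0, 0, 0.5],
)

```text
time: 14.95
tcp_pos: [0.4906, -0.0094, 0.0362]
tcp_rot: [3.141, 0.0, 1.57]
contact_force: [0.7, -0.5, -0.3]
grip_width: 0.0427
finger_force: 0.0
```

Run:
```python
from m import *
w,e=wsnap();print(e['tcp_pos'],held(w,-.012))
```

```text
[ 0.49062371 -0.00935058  0.03616103] (array([277.72052648, 282.77878691]), array([69.5 , 75.25]), array([ 0.00088687,  0.00026651, -0.012     ]))
```

>>> servo_tool(
  moves=[0, 0, 0, 0, 0, 0, 0, 0, 0, 0, 0, 0, 0, 0, 0, 0, 0, 0, 0, 0, 0, 0, 0.02, 0, 0],
)

```text
time: 15.62
tcp_pos: [0.4898, -0.0092, 0.0433]
tcp_rot: [-3.14, -0.0, 1.57]
contact_force: [-0.4, -0.4, -1.4]
grip_width: 0.0297
finger_force: 59.2
```

>>> servo_tool(
  moves=[0, 0, 0.04, 0, 0, 0, 0, 0.08, 0, 0, 0.1, -0.03, 0.1, 0, 0, 0.25, -0.064, 0.1, 0, 0, 0.363, -0.064, 0.1, 0, 0],
)

```text
time: 16.25
tcp_pos: [0.6384, -0.0361, 0.0859]
tcp_rot: [3.139, 0.001, 1.568]
contact_force: [0.4, -0.9, -0.5]
grip_width: 0.0294
finger_force: 59.4
```

>>> servo_tool(
  moves=[0, 0, -0.1, 0, 0, 0, 0, -0.17, 0, 0, 0, 0, -0.19, 0, 0, 0, 0, -0.195, 0, 0, 0, 0, -0.195, 0, 0],
)

```text
time: 16.88
tcp_pos: [0.6369, -0.0351, 0.0081]
tcp_rot: [3.138, 0.0, 1.57]
contact_force: [0.1, -0.3, -0.0]
grip_width: 0.0294
finger_force: 59.5
```

>>> servo_tool(
  moves=[0, 0, 0, 0, 0, 0, 0, 0, 0, 0.5, 0, 0, 0, 0, 0.5, 0, 0, 0, 0, 0.5, 0, 0, 0.1, 0, 0.5],
)

```text
time: 17.5
tcp_pos: [0.6324, -0.0345, 0.0419]
tcp_rot: [-3.132, -0.001, 1.57]
contact_force: [0.9, 0.6, 0.1]
grip_width: 0.0426
finger_force: 0.0
```

>>> servo_tool(
  moves=[0, 0, 0.13, 0, 0.5, -0.1, 0.12, 0.2, 0, 0.5, -0.2, 0.25, 0.2, 0, 0.5, -0.3, 0.37, 0.2, 0, 0.5, -0.33, 0.5, 0.2, 0, 0.55],
)

```text
time: 18.12
tcp_pos: [0.5019, 0.1659, 0.1264]
tcp_rot: [3.141, 0.0, 1.568]
contact_force: [1.0, 1.3, -1.3]
grip_width: 0.0469
finger_force: 0.0
```

>>> servo_tool(
  moves=[0, 0.15, 0, 0, 0.55, 0, 0.3, 0, 0, 0.55, 0, 0.45, 0, 0, 0.55, 0, 0.53, -0.05, 0, 0.55, 0, 0.53, -0.1, 0, 0.55],
)

```text
time: 18.75
tcp_pos: [0.5033, 0.3795, 0.0855]
tcp_rot: [3.141, -0.001, 1.573]
contact_force: [-0.2, -0.7, -0.2]
grip_width: 0.0472
finger_force: 0.0
```

Run:
```python
from m import *
w,e=wsnap('w8.png');print(e['tcp_pos'])
for c,st in blobs(w,amin=300)[0]: print(c,st,ray(w,*c,.018,w['T']).round(4))
t=snap('top','t1.png')
```

```text
[0.50328306 0.37949838 0.08545037]
[276.8 213.4] [ 251  187   52   53 1878] [0.5032 0.3864 0.018 ]
```

View pics/w8.png

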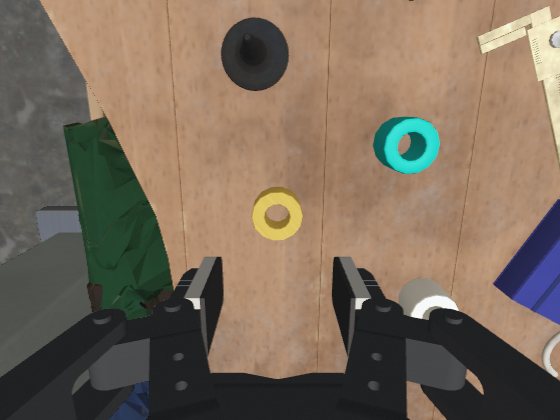

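>>> servo_tool(
  moves=[0, 0.014, -0.1, 0, 0.55, 0, 0.014, -0.17, 0, 0.55, 0, 0.014, -0.2, 0, 0.55, 0, 0.014, -0.203, 0, 0.55, 0, 0.014, -0.203, 0, 0.55],
)

```text
time: 19.48
tcp_pos: [0.505, 0.3828, 0.0067]
tcp_rot: [3.139, -0.001, 1.569]
contact_force: [0.6, 0.3, 0.8]
grip_width: 0.0472
finger_force: 0.0
```

>>> servo_tool(
  moves=[0, 0, 0, 0, 0.55, 0, 0, 0, 0, 0, 0, 0, 0, 0, 0, 0, 0, 0, 0, 0, 0, 0, 0, 0, 0],
)

```text
time: 20.1
tcp_pos: [0.5046, 0.3833, 0.0065]
tcp_rot: [3.139, -0.001, 1.57]
contact_force: [-0.7, 0.2, 6.1]
grip_width: 0.0292
finger_force: 59.8
```

>>> servo_tool(
  moves=[0, 0, 0.05, 0, 0, 0, 0, 0.2, 0, 0, -0.03, -0.12, 0.24, 0, 0, -0.03, -0.27, 0.24, 0, 0, -0.03, -0.42, 0.24, 0, 0],
)

```text
time: 20.72
tcp_pos: [0.4917, 0.2134, 0.1022]
tcp_rot: [3.14, -0.0, 1.571]
contact_force: [0.8, -0.5, -1.3]
grip_width: 0.0291
finger_force: 59.4
```

>>> servo_tool(
  moves=[0, -0.15, 0, 0, 0, 0, -0.3, 0, 0, 0, 0, -0.45, 0, 0, 0, 0, -0.6, 0, 0, 0, 0, -0.7, -0.04, 0, 0],
)

```text
time: 21.35
tcp_pos: [0.4927, -0.0681, 0.0871]
tcp_rot: [3.137, 0.002, 1.568]
contact_force: [0.0, 0.8, -0.9]
grip_width: 0.0289
finger_force: 59.5
```

Run:
```python
from m import *
w,e=wsnap('w9.png');print(e['tcp_pos'],e['finger_force'],held(w,-.014))
```

```text
[ 0.49274346 -0.0681255   0.0871354 ] 59.45172802952584 (array([277.35840568, 279.37409595]), array([68.91125488, 71.80049896]), array([ 0.00340378,  0.00012108, -0.014     ]))
```

```bash
cat >> m.py <<'E'
def align(w,e,top,ng=None):
    f=held(w,top);hw=(np.linalg.inv(w['camera_from_world'])@np.linalg.inv(w['tool_from_camera'])@np.r_[f[2],1])[:3]
    u,v=map(int,np.round(proj(w,np.array([.4905,-.0085,.045])))) if ng is None else ng
    n,st=nose(w,(u,v));p=ray(w,*n,.045,w['T'])
    print('held',f[0].round(1),f[1].round(1),f[2].round(4),'nose',n.round(1),st.round(1),p.round(4),'tcp',e['tcp_pos'].round(4),e['tcp_rot'].round(3))
    print('shift from nose',((p-hw)[:2]/.4).round(4),'from (.4905,-.0085)',((np.array([.4905,-.0085])-hw[:2])/.4).round(4))
E
python3 - <<'E'
from m import *
w,e=wsnap();align(w,e,-.0115)
cv2.imwrite('pics/c9.png',w['image'][:340,120:440,::-1])
E
```

```text
held [277.3 279.3] [69.1 71.8] [ 0.0022  0.0001 -0.0115] nose [275.3 118.5] [3.5000e+00 2.3000e+00 2.4500e+01 2.5300e+01 2.8068e+03] [ 0.4902 -0.008   0.045 ] tcp [ 0.4907 -0.0718  0.0838] [-3.14   0.005  1.565]
shift from nose [-0.0016  0.1539] from (.4905,-.0085) [-0.0009  0.1527]
```

>>> servo_tool(
  moves=[-0.001, 0.08, 0, 0, 0, -0.001, 0.153, 0, 0, 0, -0.001, 0.153, -0.04, 0, 0, -0.001, 0.153, -0.055, 0, 0, -0.001, 0.153, -0.055, 0, 0],
)

```text
time: 22.08
tcp_pos: [0.4906, -0.0044, 0.062]
tcp_rot: [-3.139, -0.0, 1.569]
contact_force: [-0.3, -0.1, -0.6]
grip_width: 0.0288
finger_force: 59.4
```

>>> servo_tool(
  moves=[0, 0, 0, 0, 0, 0, 0, 0, 0, 0, 0, 0, 0, 0, 0],
)

```text
time: 22.45
tcp_pos: [0.4916, -0.0044, 0.0633]
tcp_rot: [3.141, 0.0, 1.569]
contact_force: [-0.5, -0.8, -0.4]
grip_width: 0.0289
finger_force: 59.4
```

Run:
```python
from m import *
w,e=wsnap();print(e['tcp_pos'],held(w,-.0115))
```

```text
[ 0.49163838 -0.00440009  0.06327983] (array([277.38080971, 279.44940779]), array([69.60283661, 71.78897095]), array([ 0.00211324,  0.0001307 , -0.0115    ]))
```

>>> servo_tool(
  moves=[-0.003, -0.0155, 0, 0, 0, -0.003, -0.0155, 0, 0, 0, -0.003, -0.0155, 0, 0, 0, -0.003, -0.0155, -0.015, 0, 0, -0.003, -0.0155, -0.03, 0, 0],
)

```text
time: 23.12
tcp_pos: [0.4901, -0.0102, 0.0504]
tcp_rot: [-3.141, -0.0, 1.57]
contact_force: [0.3, 0.2, -0.7]
grip_width: 0.0286
finger_force: 59.4
```

>>> servo_tool(
  moves=[0, 0, -0.01, 0, 0, 0, 0, -0.017, 0, 0, 0, 0, -0.019, 0, 0, 0, 0, -0.019, 0, 0],
)

```text
time: 23.62
tcp_pos: [0.4902, -0.0103, 0.0434]
tcp_rot: [3.141, 0.0, 1.57]
contact_force: [0.4, -0.4, -0.9]
grip_width: 0.0287
finger_force: 59.4
```

Run:
```python
from m import *
w,e=wsnap();print(e['tcp_pos'],e['contact_force'],held(w,-.0115)[2])
c=w['image'][220:340,200:360];cv2.imwrite('pics/c10.png',cv2.resize(c,None,fx=4,fy=4)[...,::-1])
```

```text
[ 0.49023877 -0.01031551  0.04337407] [ 0.44629539 -0.42537143 -0.86739857] [ 0.00212536  0.00013023 -0.0115    ]
```

View pics/c10.png

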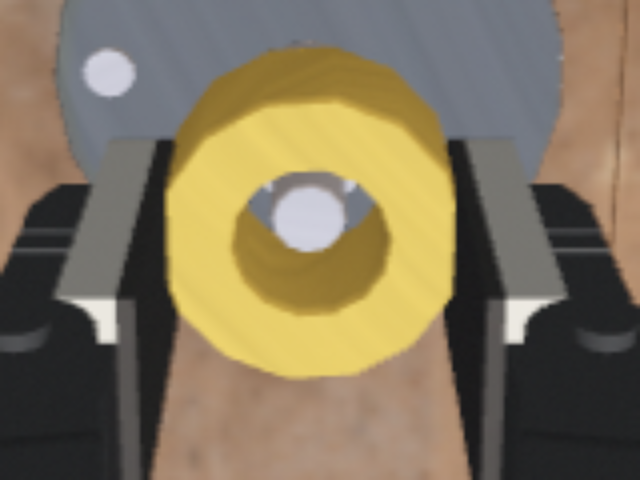

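>>> servo_tool(
  moves=[0.001, 0, -0.005, 0, 0, 0.001, 0, -0.01, 0, 0, 0.001, 0, -0.014, 0, 0, 0.001, 0, -0.018, 0, 0, 0.001, 0, -0.018, 0, 0],
)

```text
time: 24.3
tcp_pos: [0.4904, -0.0103, 0.0359]
tcp_rot: [-3.141, -0.0, 1.57]
contact_force: [0.2, -1.1, -0.4]
grip_width: 0.0289
finger_force: 59.4
```

>>> servo_tool(
  moves=[0, 0, -0.01, 0, 0, 0, 0, -0.02, 0, 0, 0, 0, -0.03, 0, 0, 0, 0, -0.04, 0, 0, 0, 0, -0.046, 0, 0],
)

```text
time: 24.92
tcp_pos: [0.4904, -0.0103, 0.0173]
tcp_rot: [-3.141, -0.0, 1.57]
contact_force: [0.5, 0.5, -0.6]
grip_width: 0.0287
finger_force: 59.4
```

>>> servo_tool(
  moves=[0, 0, -0.003, 0, 0, 0, 0, -0.003, 0, 0],
)

```text
time: 25.18
tcp_pos: [0.4907, -0.0103, 0.0166]
tcp_rot: [3.141, 0.0, 1.57]
contact_force: [-0.2, 1.1, -0.2]
grip_width: 0.0288
finger_force: 59.4
```

>>> servo_tool(
  moves=[0, 0, 0, 0, 0.5, 0, 0, 0, 0, 0.5, 0, 0, 0, 0, 0.5, 0, 0, 0, 0, 0.5, 0, 0, 0, 0, 0.5],
)

```text
time: 25.8
tcp_pos: [0.4906, -0.0103, 0.0166]
tcp_rot: [3.141, 0.0, 1.57]
contact_force: [-0.8, -0.4, -0.2]
grip_width: 0.0425
finger_force: 0.0
```

>>> servo_tool(
  moves=[0, 0, 0, 0, 0.5, 0, 0, 0, 0, 0.5, 0, 0, 0, 0, 0.5, 0, 0, 0, 0, 0.5, 0, 0, 0, 0, 0.5],
)

```text
time: 26.42
tcp_pos: [0.4906, -0.0103, 0.0166]
tcp_rot: [3.141, 0.0, 1.57]
contact_force: [1.3, -0.9, 0.2]
grip_width: 0.0427
finger_force: 0.0
```

Run:
```python
from m import *
w,e=wsnap('w11.png');print(e['tcp_pos'],held(w,-.0115))
```

```text
[ 0.49060316 -0.0103121   0.01655451] (array([277.65797086, 279.09050238]), array([75.85523987, 67.74869537]), array([ 0.00227256,  0.00024216, -0.0115    ]))
```

>>> servo_tool(
  moves=[0, 0, 0, 0, 0, 0, 0, 0, 0, 0, 0, 0, 0, 0, 0, 0, 0, 0, 0, 0, 0, 0, 0.03, 0, 0],
)

```text
time: 27.1
tcp_pos: [0.4892, -0.0101, 0.0275]
tcp_rot: [-3.138, -0.0, 1.57]
contact_force: [-0.4, -0.0, -1.0]
grip_width: 0.0291
finger_force: 59.3
```

>>> servo_tool(
  moves=[0, 0, 0.06, 0, 0, 0, 0, 0.15, 0, 0, 0, 0, 0.16, 0, 0, 0.05, -0.15, 0.16, 0, 0, 0.1, -0.3, 0.16, 0, 0],
)

```text
time: 27.72
tcp_pos: [0.53, -0.1293, 0.0918]
tcp_rot: [-3.141, -0.001, 1.572]
contact_force: [0.4, 0.6, -0.8]
grip_width: 0.0289
finger_force: 59.6
```

>>> servo_tool(
  moves=[0.024, -0.15, 0, 0, 0, 0.024, -0.31, 0, 0, 0, 0.024, -0.31, 0, 0, 0, 0.024, -0.31, 0, 0, 0],
)

```text
time: 28.22
tcp_pos: [0.5389, -0.2524, 0.0911]
tcp_rot: [-3.139, -0.002, 1.569]
contact_force: [-0.4, -0.1, 0.2]
grip_width: 0.0288
finger_force: 59.6
```

Run:
```python
from m import *
w,e=wsnap('w12.png');print(e['tcp_pos'],e['finger_force']);t=snap('top','t2.png')
a=cv2.imread('pics/w11.png');b=cv2.imread('pics/w12.png');c=cv2.resize(cv2.imread('pics/t2.png')[120:300,260:460],None,fx=1.5,fy=1.5)
o=np.zeros((600,800,3),np.uint8);o[:300,:400]=cv2.resize(a,(400,300));o[:300,400:]=cv2.resize(b,(400,300));o[300:570,:300]=c;cv2.imwrite('pics/c12.png',o)
```

```text
[ 0.53890528 -0.2524294   0.09113652] 59.57585194904823
```

View pics/c12.png

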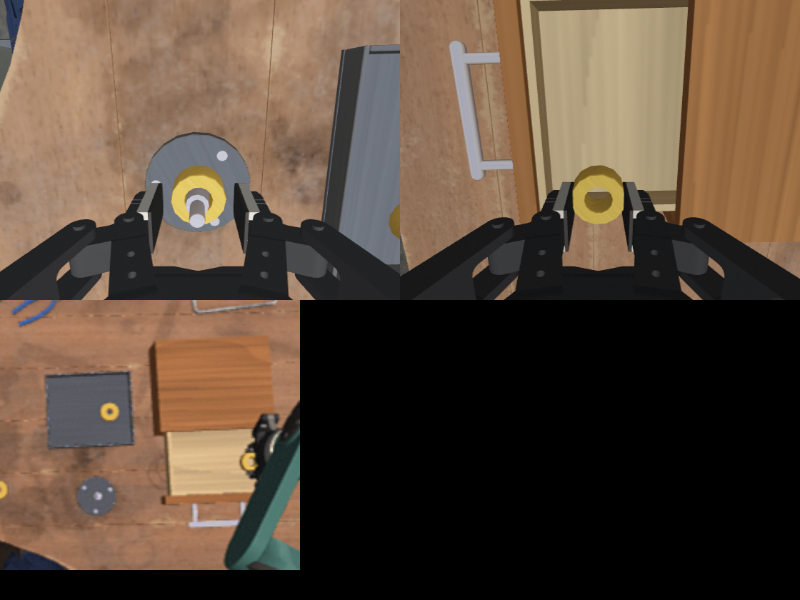

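Run:
```python
from h import *
w,e=wsnap();print(e['tcp_pos'])
for u,v,z in [(200,12,.048),(392,287,.022),(402,8,.048),(185,80,.022),(280,287,.022),(380,290,.022)]:print(u,v,ray(w,u,v,z,w['T']).round(3))
w['T']=np.load('w1.npy')
for u,v,z in [(281,346,.022),(340,346,.022),(290,365,.048),(281,210,.048),(405,202,.048),(300,215,.022)]:print('w1',u,v,ray(w,u,v,z,w['T']).round(3))
```

```text
[ 0.5393657  -0.25133699  0.09174329]
200 12 [ 0.503 -0.139  0.048]
392 287 [ 0.615 -0.295  0.022]
402 8 [ 0.598 -0.137  0.048]
185 80 [ 0.488 -0.167  0.022]
280 287 [ 0.541 -0.295  0.022]
380 290 [ 0.607 -0.298  0.022]
w1 281 346 [ 0.49  -0.284  0.022]
w1 340 346 [ 0.551 -0.284  0.022]
w1 290 365 [ 0.499 -0.286  0.048]
w1 281 210 [ 0.49  -0.13   0.048]
w1 405 202 [ 0.595 -0.123  0.048]
w1 300 215 [ 0.508 -0.142  0.022]
```

>>> servo_tool(
  moves=[0, 0, -0.08, 0, 0, 0, 0, -0.13, 0, 0, 0, 0, -0.15, 0, 0, 0, 0, -0.15, 0, 0, 0, 0, -0.15, 0, 0.4],
)

```text
time: 29.0
tcp_pos: [0.5407, -0.2531, 0.034]
tcp_rot: [3.139, 0.001, 1.57]
contact_force: [1.4, 1.1, 0.7]
grip_width: 0.0342
finger_force: 0.0
```

>>> servo_tool(
  moves=[0, 0, 0, 0, 0.45, 0, 0, 0, 0, 0.45, 0, 0, 0.1, 0, 0.45, 0, 0, 0.2, 0, 0.45, 0, 0.1, 0.23, 0, 0.5],
)

```text
time: 29.62
tcp_pos: [0.5415, -0.2156, 0.1288]
tcp_rot: [3.135, 0.004, 1.566]
contact_force: [0.8, 1.1, 0.5]
grip_width: 0.0428
finger_force: 0.0
```

>>> servo_tool(
  moves=[0.02, 0.15, 0, 0, 0.5, 0.03, 0.3, 0, 0, 0.5, 0.05, 0.45, 0, 0, 0.5, 0.07, 0.6, 0, 0, 0.5, 0.075, 0.75, 0, 0, 0.5],
)

```text
time: 30.25
tcp_pos: [0.5701, 0.0889, 0.125]
tcp_rot: [3.14, -0.0, 1.569]
contact_force: [0.7, -0.0, 0.1]
grip_width: 0.0427
finger_force: 0.0
```

>>> servo_tool(
  moves=[0, 0.15, 0, 0, 0.5, 0, 0.3, 0, 0, 0.5, 0, 0.37, 0, 0, 0.5, 0, 0.37, 0, 0, 0.5, 0, 0.37, 0, 0, 0.5],
)

```text
time: 30.88
tcp_pos: [0.5698, 0.2343, 0.1246]
tcp_rot: [3.141, 0.001, 1.569]
contact_force: [0.1, 0.7, 1.1]
grip_width: 0.0424
finger_force: 0.0
```

Run:
```python
from m import *
w,e=wsnap('w13.png');print(e['tcp_pos'])
for c,st in blobs(w,amin=300)[0]:
    f=faces(w,c,R=34) if 40<c[1]<370 else None
    print(c,st,f and (f[0].round(1),ray(w,*f[0],.026,w['T']).round(4)))
```

```text
[0.56980959 0.23428949 0.1246026 ]
[278.  195.7] [ 256  171   45   49 1568] (array([278.1, 198.1]), array([0.5706, 0.2431, 0.026 ]))
[170.4 207.3] [ 143  181   56   53 2156] (array([165.4, 212. ]), array([0.4914, 0.2332, 0.026 ]))
```

View pics/w13.png

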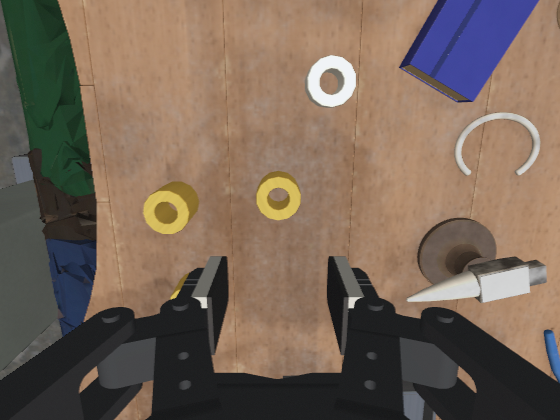

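>>> servo_tool(
  moves=[0.002, 0.022, -0.1, 0, 0.5, 0.002, 0.022, -0.2, 0, 0.5, 0.002, 0.022, -0.27, 0, 0.5, 0.002, 0.022, -0.288, 0, 0.5, 0.002, 0.022, -0.288, 0, 0.5],
)

```text
time: 31.55
tcp_pos: [0.571, 0.243, 0.0097]
tcp_rot: [3.141, 0.0, 1.568]
contact_force: [0.6, -0.2, -0.1]
grip_width: 0.0426
finger_force: 0.0
```

>>> servo_tool(
  moves=[0, 0, 0, 0, 0.5, 0, 0, 0, 0, 0, 0, 0, 0, 0, 0, 0, 0, 0, 0, 0, 0, 0, 0, 0, 0],
)

```text
time: 32.17
tcp_pos: [0.5721, 0.2442, 0.0119]
tcp_rot: [3.137, -0.001, 1.57]
contact_force: [0.4, -1.3, 6.2]
grip_width: 0.0296
finger_force: 58.9
```

>>> servo_tool(
  moves=[0, 0, 0.06, 0, 0, 0, 0, 0.2, 0, 0, -0.06, -0.1, 0.24, 0, 0, -0.12, -0.22, 0.24, 0, 0, -0.2, -0.34, 0.24, 0, 0],
)

```text
time: 32.8
tcp_pos: [0.4902, 0.1068, 0.1059]
tcp_rot: [3.14, 0.0, 1.571]
contact_force: [0.7, -1.3, -1.9]
grip_width: 0.0297
finger_force: 59.5
```

>>> servo_tool(
  moves=[0, -0.15, 0, 0, 0, 0, -0.3, 0, 0, 0, 0, -0.44, 0, 0, 0, 0, -0.44, 0, 0, 0, 0, -0.44, 0, 0, 0],
)

```text
time: 33.42
tcp_pos: [0.4904, -0.0678, 0.1053]
tcp_rot: [-3.142, -0.001, 1.569]
contact_force: [0.3, 0.5, -1.1]
grip_width: 0.03
finger_force: 59.6
```

>>> servo_tool(
  moves=[0, 0, 0, 0, 0, 0, 0, 0, 0, 0, 0, 0, 0, 0, 0],
)

```text
time: 33.8
tcp_pos: [0.4906, -0.0672, 0.1053]
tcp_rot: [3.142, -0.0, 1.571]
contact_force: [-0.8, -0.9, -0.4]
grip_width: 0.0298
finger_force: 59.6
```

Run:
```python
from m import *
w,e=wsnap('w14.png');align(w,e,-.0165)
```

```text
held [276.9 289.6] [69.8 76. ] [ 0.0002 -0.0001 -0.0165] nose [276.4 126.2] [   4.7    4.3   22.2   22.3 2180.7] [ 0.4903 -0.0079  0.045 ] tcp [ 0.4906 -0.0672  0.1053] [ 3.142 -0.     1.571]
shift from nose [-0.0007  0.1476] from (.4905,-.0085) [-1.000e-04  1.462e-01]
```

>>> servo_tool(
  moves=[0, 0.08, 0, 0, 0, 0, 0.149, 0, 0, 0, 0, 0.149, -0.05, 0, 0, 0, 0.149, -0.092, 0, 0, 0, 0.149, -0.092, 0, 0],
)

```text
time: 34.48
tcp_pos: [0.4889, -0.0084, 0.0665]
tcp_rot: [-3.137, -0.0, 1.57]
contact_force: [0.6, -0.8, -0.9]
grip_width: 0.0298
finger_force: 59.6
```

>>> servo_tool(
  moves=[0, 0, 0, 0, 0, 0, 0, 0, 0, 0, 0, 0, 0, 0, 0],
)

```text
time: 34.85
tcp_pos: [0.491, -0.0087, 0.0692]
tcp_rot: [3.14, 0.0, 1.569]
contact_force: [0.7, 0.2, -0.7]
grip_width: 0.03
finger_force: 59.6
```

Run:
```python
from m import *
w,e=wsnap('w15.png');print(e['tcp_pos'],held(w,-.0141))
```

```text
[ 0.49098965 -0.00872939  0.06920625] (array([277.40562053, 288.89854871]), array([70.75, 74.25]), array([-0.00072698,  0.00013698, -0.0141    ]))
```

>>> servo_tool(
  moves=[-0.001, 0.0028, -0.015, 0, 0, -0.001, 0.0028, -0.03, 0, 0, -0.001, 0.0028, -0.045, 0, 0, -0.001, 0.0028, -0.055, 0, 0, -0.001, 0.0028, -0.06, 0, 0],
)

```text
time: 35.52
tcp_pos: [0.4899, -0.0074, 0.044]
tcp_rot: [-3.141, -0.0, 1.57]
contact_force: [0.1, 0.1, -0.4]
grip_width: 0.0295
finger_force: 59.6
```

>>> servo_tool(
  moves=[0, 0, -0.005, 0, 0, 0, 0, -0.01, 0, 0, 0, 0, -0.015, 0, 0, 0, 0, -0.015, 0, 0],
)

```text
time: 36.02
tcp_pos: [0.49, -0.0074, 0.0384]
tcp_rot: [-3.141, -0.0, 1.57]
contact_force: [0.6, -0.5, -0.5]
grip_width: 0.0299
finger_force: 59.6
```

Past the step with no force; on down to the foot, release and rest.

>>> servo_tool(
  moves=[0, 0, -0.01, 0, 0, 0, 0, -0.02, 0, 0, 0, 0, -0.03, 0, 0, 0, 0, -0.037, 0, 0, 0, 0, -0.037, 0, 0],
)

```text
time: 36.65
tcp_pos: [0.4899, -0.0073, 0.0234]
tcp_rot: [-3.141, -0.0, 1.57]
contact_force: [-0.6, 0.5, -1.5]
grip_width: 0.0301
finger_force: 59.6
```

>>> servo_tool(
  moves=[0, 0, -0.002, 0, 0, 0, 0, -0.004, 0, 0, 0, 0, -0.004, 0, 0],
)

```text
time: 37.02
tcp_pos: [0.4901, -0.0074, 0.0222]
tcp_rot: [3.141, 0.0, 1.57]
contact_force: [0.6, -0.8, -0.9]
grip_width: 0.0297
finger_force: 59.6
```

>>> servo_tool(
  moves=[0, 0, 0, 0, 0.5, 0, 0, 0, 0, 0.5, 0, 0, 0, 0, 0.5, 0, 0, 0, 0, 0.5, 0, 0, 0, 0, 0.5],
)

```text
time: 37.65
tcp_pos: [0.4901, -0.0074, 0.0221]
tcp_rot: [3.142, -0.0, 1.57]
contact_force: [0.6, 0.4, 0.2]
grip_width: 0.0428
finger_force: 0.0
```

>>> servo_tool(
  moves=[0, 0, 0, 0, 0.5, 0, 0, 0, 0, 0.5, 0, 0, 0, 0, 0.5, 0, 0, 0, 0, 0.5, 0, 0, 0, 0, 0.5],
)

```text
time: 38.28
tcp_pos: [0.4901, -0.0074, 0.0221]
tcp_rot: [3.142, -0.0, 1.57]
contact_force: [-0.2, -0.3, 0.2]
grip_width: 0.0431
finger_force: 0.0
```

Run:
```python
from m import *
w,e=wsnap('w16.png');print(e['tcp_pos'],held(w,-.0141))
```

```text
[ 0.49012241 -0.00737608  0.02213138] (array([277.11921748, 288.50590161]), array([70.25, 76.  ]), array([-5.53175103e-04,  2.19045895e-05, -1.41000000e-02]))
```

>>> servo_tool(
  moves=[0, 0, 0, 0, 0, 0, 0, 0, 0, 0, 0, 0, 0, 0, 0, 0, 0, 0, 0, 0, 0, 0, 0.03, 0, 0],
)

```text
time: 38.95
tcp_pos: [0.4888, -0.0072, 0.033]
tcp_rot: [-3.138, -0.0, 1.57]
contact_force: [-0.3, 0.6, -0.6]
grip_width: 0.0294
finger_force: 59.4
```

>>> servo_tool(
  moves=[0, 0, 0.06, 0, 0, 0, 0, 0.15, 0, 0, 0, 0, 0.16, 0, 0, 0.05, -0.15, 0.16, 0, 0, 0.1, -0.3, 0.16, 0, 0],
)

```text
time: 39.58
tcp_pos: [0.5295, -0.1264, 0.0971]
tcp_rot: [-3.141, -0.001, 1.572]
contact_force: [1.5, 1.0, 0.4]
grip_width: 0.0296
finger_force: 59.9
```

>>> servo_tool(
  moves=[0.025, -0.15, 0, 0, 0, 0.025, -0.195, 0, 0, 0, 0.025, -0.195, 0, 0, 0, 0.025, -0.195, 0, 0, 0, 0.025, -0.195, 0, 0, 0],
)

```text
time: 40.2
tcp_pos: [0.5396, -0.2022, 0.0981]
tcp_rot: [-3.141, -0.001, 1.572]
contact_force: [-0.1, -0.2, -0.8]
grip_width: 0.0299
finger_force: 59.9
```

Run:
```python
from m import *
w,e=wsnap('w17.png');print(e['tcp_pos'],e['finger_force'],held(w,-.0141))
```

```text
[ 0.53956985 -0.20218398  0.09812314] 59.873968083411455 (array([277.34433821, 288.19312042]), array([70.5 , 73.75]), array([-0.00041522,  0.00011015, -0.0141    ]))
```

>>> servo_tool(
  moves=[0, 0, -0.08, 0, 0, 0, 0, -0.13, 0, 0, 0, 0, -0.153, 0, 0, 0, 0, -0.153, 0, 0, 0, 0, -0.153, 0, 0.4],
)

```text
time: 40.88
tcp_pos: [0.5406, -0.2042, 0.0384]
tcp_rot: [3.139, 0.001, 1.57]
contact_force: [-0.4, 0.4, -0.4]
grip_width: 0.0341
finger_force: 0.0
```

>>> servo_tool(
  moves=[0, 0, 0, 0, 0.45, 0, 0, 0, 0, 0.45, 0, 0, 0.1, 0, 0.45, 0, 0, 0.2, 0, 0.45, 0, 0.1, 0.23, 0, 0.5],
)

```text
time: 41.5
tcp_pos: [0.5416, -0.1664, 0.1331]
tcp_rot: [3.135, 0.004, 1.566]
contact_force: [0.9, 0.3, -0.6]
grip_width: 0.0427
finger_force: 0.0
```

>>> servo_tool(
  moves=[-0.02, 0.15, 0, 0, 0.5, -0.04, 0.3, 0, 0, 0.5, -0.06, 0.45, 0, 0, 0.5, -0.08, 0.6, 0, 0, 0.5, -0.09, 0.75, 0, 0, 0.5],
)

```text
time: 42.12
tcp_pos: [0.5033, 0.1378, 0.1296]
tcp_rot: [3.14, -0.0, 1.569]
contact_force: [1.1, 0.9, -0.8]
grip_width: 0.0423
finger_force: 0.0
```

>>> servo_tool(
  moves=[0, 0.03, 0, 0, 0.5, 0, 0.03, 0, 0, 0.5, 0, 0.03, 0, 0, 0.5, 0, 0.03, 0, 0, 0.5],
)

```text
time: 42.62
tcp_pos: [0.504, 0.1465, 0.1289]
tcp_rot: [3.142, 0.0, 1.567]
contact_force: [-0.3, -0.1, -0.9]
grip_width: 0.0427
finger_force: 0.0
```

Run:
```python
from m import *
w,e=wsnap('w18.png');print(e['tcp_pos'])
for c,st in blobs(w,amin=300)[0]:
    f=faces(w,c,R=34) if 40<c[1]<370 else None
    print(c,st,f and (f[0].round(1),ray(w,*f[0],.030,w['T']).round(4)))
t=snap('top','t3.png')
o=np.hstack([cv2.resize(cv2.imread('pics/w18.png'),(400,300)),cv2.resize(cv2.imread('pics/t3.png')[130:280,260:460],(400,300))]);cv2.imwrite('pics/c18.png',o)
```

```text
[0.50397536 0.14649387 0.12892682]
[260.4  75. ] [ 236   49   51   54 1808] (array([260.4,  74.9]), array([0.4938, 0.2358, 0.03  ]))
[276.9 186.9] [ 254  162   46   50 1719] (array([277. , 189.6]), array([0.5041, 0.1613, 0.03  ]))
[419.7 404.8] [408 385  30  34 488] None
```

View pics/c18.png

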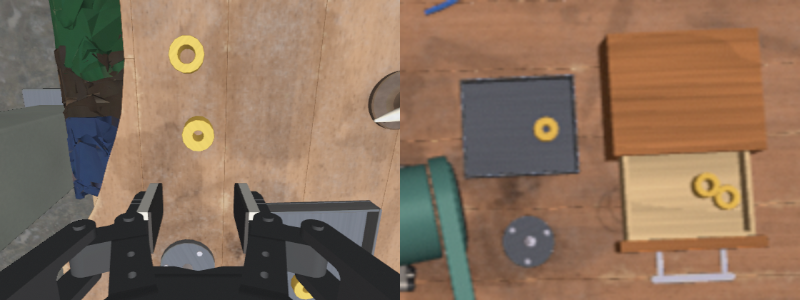

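Run:
```python
from m import *
t=snap('top')
for c,st in blobs(t,amin=60)[0]:
    if c[1]>150: print(c,st[2:],ray(t,*c,.03).round(3))
```

```text
[332.4 194.4] [ 12  12 110] [ 0.633 -0.032  0.03 ]
[417.6 225.1] [ 25  19 265] [ 0.549 -0.248  0.03 ]
```

>>> servo_tool(
  moves=[0, 0.037, -0.1, 0, 0.5, 0, 0.037, -0.2, 0, 0.5, 0, 0.037, -0.27, 0, 0.5, 0, 0.037, -0.29, 0, 0.5, 0, 0.037, -0.29, 0, 0.5],
)

```text
time: 43.4
tcp_pos: [0.5038, 0.1626, 0.0131]
tcp_rot: [-3.141, 0.0, 1.569]
contact_force: [0.2, 0.6, 0.3]
grip_width: 0.0425
finger_force: 0.0
```

>>> servo_tool(
  moves=[0, 0, 0, 0, 0.5, 0, 0, 0, 0, 0, 0, 0, 0, 0, 0, 0, 0, 0, 0, 0, 0, 0, 0, 0, 0],
)

```text
time: 44.02
tcp_pos: [0.5052, 0.1631, 0.0151]
tcp_rot: [3.138, -0.001, 1.57]
contact_force: [0.2, -1.5, 6.3]
grip_width: 0.0295
finger_force: 59.2
```

>>> servo_tool(
  moves=[0, 0, 0.06, 0, 0, 0, 0, 0.2, 0, 0, -0.01, -0.1, 0.24, 0, 0, -0.02, -0.22, 0.24, 0, 0, -0.034, -0.34, 0.24, 0, 0],
)

```text
time: 44.65
tcp_pos: [0.49, 0.0257, 0.1094]
tcp_rot: [3.14, 0.0, 1.571]
contact_force: [0.4, -0.5, -0.8]
grip_width: 0.0294
finger_force: 59.6
```

>>> servo_tool(
  moves=[0, -0.15, 0, 0, 0, 0, -0.225, 0, 0, 0, 0, -0.225, 0, 0, 0, 0, -0.225, 0, 0, 0, 0, -0.225, 0, 0, 0],
)

```text
time: 45.28
tcp_pos: [0.49, -0.062, 0.1089]
tcp_rot: [-3.141, -0.0, 1.571]
contact_force: [0.1, 0.6, -0.9]
grip_width: 0.0295
finger_force: 59.6
```

>>> servo_tool(
  moves=[0, 0, 0, 0, 0, 0, 0, 0, 0, 0, 0, 0, 0, 0, 0],
)

```text
time: 45.65
tcp_pos: [0.4901, -0.0629, 0.109]
tcp_rot: [3.141, -0.0, 1.57]
contact_force: [-0.6, -0.3, -1.1]
grip_width: 0.0295
finger_force: 59.6
```

Run:
```python
from m import *
w,e=wsnap('w19.png');align(w,e,-.0165)
```

```text
held [277.1 291.5] [70.  73.8] [-0.0006  0.     -0.0165] nose [277.1 133.5] [   4.7    4.    21.8   21.7 2032.2] [ 0.4902 -0.0078  0.045 ] tcp [ 0.4901 -0.0629  0.109 ] [ 3.141 -0.     1.57 ]
shift from nose [0.0003 0.1392] from (.4905,-.0085) [0.0011 0.1374]
```

>>> servo_tool(
  moves=[0.001, 0.08, 0, 0, 0, 0.001, 0.14, 0, 0, 0, 0.001, 0.14, -0.05, 0, 0, 0.001, 0.14, -0.092, 0, 0, 0.001, 0.14, -0.092, 0, 0],
)

```text
time: 46.32
tcp_pos: [0.4889, -0.0072, 0.0701]
tcp_rot: [-3.137, -0.001, 1.569]
contact_force: [0.8, -0.1, -0.5]
grip_width: 0.0295
finger_force: 59.6
```

>>> servo_tool(
  moves=[0, 0, 0, 0, 0, 0, 0, 0, 0, 0, 0, 0, 0, 0, 0],
)

```text
time: 46.7
tcp_pos: [0.4909, -0.0074, 0.0728]
tcp_rot: [3.14, 0.0, 1.569]
contact_force: [0.8, 0.0, -1.5]
grip_width: 0.0296
finger_force: 59.6
```

Run:
```python
from m import *
w,e=wsnap('w20.png');print(e['tcp_pos'],held(w,-.0149))
```

```text
[ 0.49090932 -0.00736134  0.07282272] (array([277.39000355, 291.21808722]), array([70.  , 73.75]), array([-0.00132079,  0.00012956, -0.0149    ]))
```

>>> servo_tool(
  moves=[-0.0005, 0.001, -0.01, 0, 0, -0.0005, 0.001, -0.018, 0, 0, -0.0005, 0.001, -0.024, 0, 0, -0.0005, 0.001, -0.03, 0, 0, -0.0005, 0.001, -0.03, 0, 0],
)

```text
time: 47.38
tcp_pos: [0.49, -0.0067, 0.0598]
tcp_rot: [-3.141, -0.0, 1.57]
contact_force: [-0.6, -0.4, -1.0]
grip_width: 0.0294
finger_force: 59.6
```

>>> servo_tool(
  moves=[0, 0, -0.008, 0, 0, 0, 0, -0.015, 0, 0, 0, 0, -0.015, 0, 0],
)

```text
time: 47.75
tcp_pos: [0.49, -0.0068, 0.0538]
tcp_rot: [-3.141, -0.0, 1.57]
contact_force: [0.0, 0.1, -0.9]
grip_width: 0.0293
finger_force: 59.6
```

>>> servo_tool(
  moves=[0, 0, -0.005, 0, 0, 0, 0, -0.009, 0, 0, 0, 0, -0.011, 0, 0, 0, 0, -0.013, 0, 0, 0, 0, -0.014, 0, 0],
)

```text
time: 48.38
tcp_pos: [0.4903, -0.0068, 0.049]
tcp_rot: [3.141, 0.0, 1.57]
contact_force: [-1.7, -0.2, 3.8]
grip_width: 0.0296
finger_force: 60.0
```

>>> servo_tool(
  moves=[0, 0, 0, 0, 0],
)

```text
time: 48.5
tcp_pos: [0.4903, -0.0068, 0.0491]
tcp_rot: [3.141, 0.0, 1.57]
contact_force: [-1.7, -0.5, 2.7]
grip_width: 0.0297
finger_force: 60.0
```

>>> servo_tool(
  moves=[0, 0, 0.002, 0, 0.5, 0, 0, 0.002, 0, 0.5, 0, 0, 0.002, 0, 0.5, 0, 0, 0.002, 0, 0.5, 0, 0, 0.002, 0, 0.5],
)

```text
time: 49.12
tcp_pos: [0.4902, -0.0068, 0.0493]
tcp_rot: [3.142, -0.0, 1.57]
contact_force: [0.1, -1.1, -0.1]
grip_width: 0.0426
finger_force: 0.0
```

>>> servo_tool(
  moves=[0, 0, 0, 0, 0.5, 0, 0, 0, 0, 0.5, 0, 0, 0, 0, 0.5, 0, 0, 0, 0, 0.5, 0, 0, 0, 0, 0.5],
)

```text
time: 49.75
tcp_pos: [0.4902, -0.0068, 0.0494]
tcp_rot: [3.141, -0.0, 1.57]
contact_force: [-0.4, 0.2, -0.3]
grip_width: 0.0426
finger_force: 0.0
```

>>> servo_tool(
  moves=[0, 0, 0, 0, 0, 0, 0, 0, 0, 0, 0, 0, 0, 0, 0, 0, 0, 0, 0, 0, 0, 0, 0.02, 0, 0],
)

```text
time: 50.38
tcp_pos: [0.4892, -0.0066, 0.0564]
tcp_rot: [-3.139, -0.0, 1.57]
contact_force: [1.3, -0.5, -0.8]
grip_width: 0.0294
finger_force: 59.3
```

>>> servo_tool(
  moves=[0, 0, 0.04, 0, 0, 0, 0, 0.08, 0, 0, 0.1, 0.05, 0.1, 0, 0, 0.25, 0.1, 0.1, 0, 0, 0.365, 0.1, 0.1, 0, 0],
)

```text
time: 51.0
tcp_pos: [0.6386, 0.0348, 0.0991]
tcp_rot: [3.139, -0.0, 1.572]
contact_force: [0.0, 0.3, -0.6]
grip_width: 0.0294
finger_force: 59.5
```

>>> servo_tool(
  moves=[0, 0, 0, 0, 0, 0, 0, 0, 0, 0],
)

```text
time: 51.25
tcp_pos: [0.6358, 0.0332, 0.0976]
tcp_rot: [-3.141, -0.0, 1.57]
contact_force: [-1.3, -0.4, -1.1]
grip_width: 0.0292
finger_force: 59.6
```

>>> servo_tool(
  moves=[0, 0, -0.1, 0, 0, 0, 0, -0.17, 0, 0, 0, 0, -0.19, 0, 0, 0, 0, -0.193, 0, 0, 0, 0, -0.193, 0, 0],
)

```text
time: 51.88
tcp_pos: [0.6372, 0.0331, 0.0223]
tcp_rot: [3.138, 0.0, 1.57]
contact_force: [0.7, 0.3, -0.3]
grip_width: 0.0293
finger_force: 59.6
```

>>> servo_tool(
  moves=[0, 0, 0, 0, 0.5, 0, 0, 0, 0, 0.5, 0, 0, 0, 0, 0.5, 0, 0, 0.1, 0, 0.5, 0, 0, 0.25, 0, 0.5],
)

```text
time: 52.5
tcp_pos: [0.6343, 0.0333, 0.1181]
tcp_rot: [-3.135, -0.0, 1.57]
contact_force: [1.0, -0.8, -0.2]
grip_width: 0.043
finger_force: 0.0
```

>>> servo_tool(
  moves=[-0.05, 0.1, 0.05, 0, 0.5, -0.15, 0.2, 0.05, 0, 0.5, -0.25, 0.3, 0.05, 0, 0.5, -0.35, 0.4, 0.05, 0, 0.5, -0.355, 0.48, 0.05, 0, 0.5],
)

```text
time: 53.12
tcp_pos: [0.4915, 0.2266, 0.1403]
tcp_rot: [-3.141, 0.0, 1.571]
contact_force: [1.1, -1.1, 0.3]
grip_width: 0.0427
finger_force: 0.0
```

>>> servo_tool(
  moves=[0, 0, 0, 0, 0.5, 0, 0, 0, 0, 0.5, 0, 0, 0, 0, 0.5, 0, 0, 0, 0, 0.5],
)

```text
time: 53.62
tcp_pos: [0.4947, 0.2243, 0.1401]
tcp_rot: [-3.142, 0.0, 1.568]
contact_force: [-0.6, -0.6, 0.2]
grip_width: 0.0429
finger_force: 0.0
```

Run:
```python
from m import *
w,e=wsnap('w21.png');print(e['tcp_pos'])
for c,st in blobs(w,amin=300)[0]:
    f=faces(w,c,R=36) if 40<c[1]<370 else None
    print(c,st,f and (f[0].round(1),ray(w,*f[0],.034,w['T']).round(4)))
```

```text
[0.49465778 0.22434439 0.14008863]
[276.  189.6] [ 254  165   45   49 1560] (array([276.1, 192.6]), array([0.494 , 0.2354, 0.034 ]))
[423.9 408. ] [413 390  29  30 377] None
```

>>> servo_tool(
  moves=[-0.001, 0.026, -0.12, 0, 0.5, -0.001, 0.026, -0.22, 0, 0.5, -0.001, 0.026, -0.295, 0, 0.5, -0.001, 0.026, -0.312, 0, 0.5, -0.001, 0.026, -0.312, 0, 0.5],
)

```text
time: 54.3
tcp_pos: [0.4943, 0.2355, 0.0157]
tcp_rot: [3.141, -0.0, 1.569]
contact_force: [0.4, 0.2, 0.2]
grip_width: 0.0428
finger_force: 0.0
```

>>> servo_tool(
  moves=[0, 0, 0, 0, 0.5, 0, 0, 0, 0, 0, 0, 0, 0, 0, 0, 0, 0, 0, 0, 0, 0, 0, 0, 0, 0],
)

```text
time: 54.92
tcp_pos: [0.4954, 0.2361, 0.0176]
tcp_rot: [3.138, -0.001, 1.57]
contact_force: [-0.3, 0.9, 6.9]
grip_width: 0.0296
finger_force: 59.2
```

>>> servo_tool(
  moves=[0, 0, 0.06, 0, 0, 0, 0, 0.2, 0, 0, 0, -0.1, 0.24, 0, 0, -0.005, -0.24, 0.24, 0, 0, -0.01, -0.38, 0.24, 0, 0],
)

```text
time: 55.55
tcp_pos: [0.4898, 0.0824, 0.1119]
tcp_rot: [3.14, 0.0, 1.571]
contact_force: [0.3, -0.2, -0.8]
grip_width: 0.0297
finger_force: 59.6
```

>>> servo_tool(
  moves=[0, -0.15, 0, 0, 0, 0, -0.3, 0, 0, 0, 0, -0.37, 0, 0, 0, 0, -0.37, 0, 0, 0, 0, -0.37, 0, 0, 0],
)

```text
time: 56.18
tcp_pos: [0.4897, -0.0637, 0.1112]
tcp_rot: [-3.141, -0.001, 1.57]
contact_force: [-0.5, 0.6, -1.3]
grip_width: 0.0299
finger_force: 59.6
```

>>> servo_tool(
  moves=[0, 0, 0, 0, 0, 0, 0, 0, 0, 0, 0, 0, 0, 0, 0],
)

```text
time: 56.55
tcp_pos: [0.4899, -0.0637, 0.1113]
tcp_rot: [3.142, -0.0, 1.571]
contact_force: [0.4, -1.4, -0.7]
grip_width: 0.0299
finger_force: 59.6
```

Run:
```python
from m import *
w,e=wsnap('w22.png');align(w,e,-.0175)
```

```text
held [277.2 291.2] [70.2 75.8] [ 0.0001  0.     -0.0175] nose [277.5 131.8] [   5.5    4.2   21.2   21.8 2007.8] [ 0.4902 -0.0078  0.045 ] tcp [ 0.4899 -0.0637  0.1113] [ 3.142 -0.     1.571]
shift from nose [0.0008 0.1395] from (.4905,-.0085) [0.0015 0.1379]
```

>>> servo_tool(
  moves=[0.001, 0.08, 0, 0, 0, 0.001, 0.139, 0, 0, 0, 0.001, 0.139, -0.05, 0, 0, 0.001, 0.139, -0.09, 0, 0, 0.001, 0.139, -0.09, 0, 0],
)

```text
time: 57.22
tcp_pos: [0.4888, -0.0087, 0.0734]
tcp_rot: [-3.137, -0.001, 1.569]
contact_force: [0.2, -0.6, -1.5]
grip_width: 0.0297
finger_force: 59.6
```

>>> servo_tool(
  moves=[0, 0, 0, 0, 0, 0, 0, 0, 0, 0, 0, 0, 0, 0, 0],
)

```text
time: 57.6
tcp_pos: [0.4907, -0.009, 0.076]
tcp_rot: [3.14, 0.0, 1.569]
contact_force: [-0.3, 0.3, -1.3]
grip_width: 0.0293
finger_force: 59.6
```

Run:
```python
from m import *
w,e=wsnap('w23.png');print(e['tcp_pos'],held(w,-.0164))
```

```text
[ 0.4907101  -0.00897263  0.07600314] (array([277.39442262, 290.95071504]), array([70.5 , 75.75]), array([-0.00038926,  0.00012937, -0.0164    ]))
```

>>> servo_tool(
  moves=[0, 0.0026, -0.02, 0, 0, 0, 0.0026, -0.035, 0, 0, 0, 0.0026, -0.045, 0, 0, 0, 0.0026, -0.053, 0, 0, 0, 0.0026, -0.057, 0, 0],
)

```text
time: 58.28
tcp_pos: [0.4902, -0.0077, 0.0523]
tcp_rot: [-3.141, -0.0, 1.57]
contact_force: [0.2, -0.3, -0.6]
grip_width: 0.0298
finger_force: 59.6
```

>>> servo_tool(
  moves=[0, 0, -0.005, 0, 0, 0, 0, -0.01, 0, 0, 0, 0, -0.015, 0, 0, 0, 0, -0.018, 0, 0, 0, 0, -0.018, 0, 0],
)

```text
time: 58.9
tcp_pos: [0.4902, -0.0077, 0.0452]
tcp_rot: [-3.142, -0.0, 1.57]
contact_force: [-0.1, 0.4, -1.0]
grip_width: 0.0297
finger_force: 59.6
```

>>> servo_tool(
  moves=[0, 0, -0.01, 0, 0, 0, 0, -0.02, 0, 0, 0, 0, -0.03, 0, 0, 0, 0, -0.04, 0, 0, 0, 0, -0.043, 0, 0],
)

```text
time: 59.52
tcp_pos: [0.4899, -0.0077, 0.0277]
tcp_rot: [-3.141, -0.0, 1.57]
contact_force: [-1.6, -0.8, 3.3]
grip_width: 0.0294
finger_force: 60.0
```

>>> servo_tool(
  moves=[0, 0, -0.001, 0, 0, 0, 0, -0.001, 0, 0, 0, 0, -0.001, 0, 0.5, 0, 0, -0.001, 0, 0.5, 0, 0, -0.001, 0, 0.5],
)

```text
time: 60.15
tcp_pos: [0.4904, -0.0078, 0.0279]
tcp_rot: [3.141, 0.0, 1.57]
contact_force: [0.1, 0.7, -0.2]
grip_width: 0.0426
finger_force: 0.0
```

>>> servo_tool(
  moves=[0, 0, 0, 0, 0.5, 0, 0, 0, 0, 0.5, 0, 0, 0, 0, 0.5, 0, 0, 0, 0, 0.5, 0, 0, 0, 0, 0.5],
)

```text
time: 60.78
tcp_pos: [0.4903, -0.0077, 0.0277]
tcp_rot: [3.141, 0.0, 1.57]
contact_force: [-0.1, -0.7, 0.6]
grip_width: 0.043
finger_force: 0.0
```

>>> servo_tool(
  moves=[0, 0, 0, 0, 0.5, 0, 0, 0, 0, 0, 0, 0, 0, 0, 0, 0, 0, 0, 0, 0, 0, 0, 0, 0, 0],
)

```text
time: 61.4
tcp_pos: [0.4906, -0.0078, 0.0282]
tcp_rot: [3.141, 0.0, 1.57]
contact_force: [0.2, -0.2, 2.4]
grip_width: 0.0299
finger_force: 59.5
```

>>> servo_tool(
  moves=[0, 0, 0.05, 0, 0, 0, 0, 0.14, 0, 0, 0, 0, 0.19, 0, 0, 0.05, -0.13, 0.19, 0, 0, 0.1, -0.26, 0.19, 0, 0],
)

```text
time: 62.02
tcp_pos: [0.5304, -0.1122, 0.1035]
tcp_rot: [-3.142, -0.0, 1.572]
contact_force: [0.7, 0.2, -0.7]
grip_width: 0.0296
finger_force: 60.3
```

>>> servo_tool(
  moves=[0.025, -0.13, 0, 0, 0, 0.025, -0.13, 0, 0, 0, 0.025, -0.13, 0, 0, 0, 0.025, -0.13, 0, 0, 0],
)

```text
time: 62.52
tcp_pos: [0.5398, -0.1623, 0.1033]
tcp_rot: [-3.141, -0.001, 1.571]
contact_force: [0.1, 0.6, -1.1]
grip_width: 0.0296
finger_force: 60.3
```

Run:
```python
from m import *
w,e=wsnap('w24.png');print(e['tcp_pos'],e['finger_force'])
t=snap('top','t4.png');s=snap('scene','s4.png')
o=np.hstack([cv2.resize(cv2.imread('pics/s4.png')[80:230,220:370],(400,400)),cv2.resize(cv2.imread('pics/t4.png')[130:280,280:430],(400,400))]);cv2.imwrite('pics/c24.png',o)
```

```text
[ 0.53980807 -0.16234348  0.10327147] 60.25266867130995
```

View pics/c24.png

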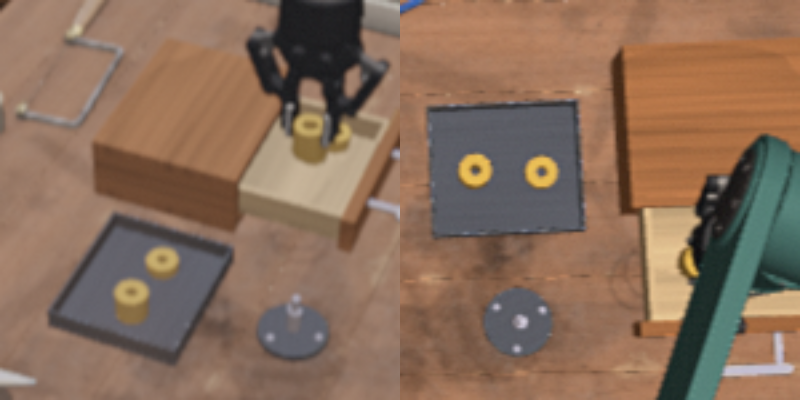

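>>> servo_tool(
  moves=[0, 0, -0.08, 0, 0, 0, 0, -0.13, 0, 0, 0, 0, -0.154, 0, 0, 0, 0, -0.154, 0, 0, 0, 0, -0.154, 0, 0],
)

```text
time: 63.3
tcp_pos: [0.541, -0.1639, 0.0433]
tcp_rot: [3.14, 0.001, 1.57]
contact_force: [-0.0, -1.0, -2.4]
grip_width: 0.0298
finger_force: 60.3
```

>>> servo_tool(
  moves=[0, 0, 0, 0, 0.4, 0, 0, 0, 0, 0.4, 0, 0, 0, 0, 0.4, 0, 0, 0.05, 0, 0.4, 0, 0, 0.2, 0, 0.4],
)

```text
time: 63.92
tcp_pos: [0.5375, -0.1626, 0.1185]
tcp_rot: [-3.132, -0.004, 1.57]
contact_force: [1.2, -0.5, 0.0]
grip_width: 0.034
finger_force: 0.0
```

>>> servo_tool(
  moves=[0, 0, 0.05, 0, 0.35, -0.12, -0.06, 0.05, 0, 0.35, -0.255, -0.13, 0.05, 0, 0.35, -0.255, -0.13, 0.05, 0, 0.35, -0.255, -0.13, 0.05, 0, 0.35],
)

```text
time: 64.55
tcp_pos: [0.4386, -0.2158, 0.1426]
tcp_rot: [3.14, 0.0, 1.569]
contact_force: [-0.1, -0.3, 0.0]
grip_width: 0.0301
finger_force: 0.0
```

Run:
```python
from m import *
w,e=wsnap('w25.png');print(e['tcp_pos'],e['contact_force'])
```

```text
[ 0.43864761 -0.21584067  0.142559  ] [-0.06661804 -0.28407985  0.02994706]
```

View pics/w25.png

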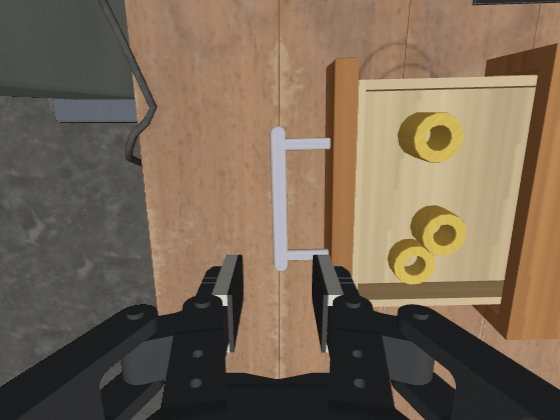

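All three fitting sleeves stand upright in the drawer: (438,137), (444,234), (413,265). The handle bar at u≈279 is centred between the fingers. Now the drawer.

>>> servo_tool(
  moves=[0, 0, -0.12, 0, 0.35, 0, 0, -0.22, 0, 0.35, 0, 0, -0.29, 0, 0.35, 0, 0, -0.29, 0, 0.35, 0, 0, -0.29, 0, 0],
)

```text
time: 65.22
tcp_pos: [0.4397, -0.2159, 0.0273]
tcp_rot: [3.14, 0.001, 1.571]
contact_force: [0.9, -0.1, 0.6]
grip_width: 0.0127
finger_force: 0.0
```

>>> servo_tool(
  moves=[0, 0, 0, 0, 0, 0, 0, 0, 0, 0, 0, 0, 0, 0, 0, 0.015, 0, 0, 0, 0, 0.045, 0, 0, 0, 0],
)

```text
time: 65.85
tcp_pos: [0.4564, -0.2156, 0.0276]
tcp_rot: [3.141, -0.0, 1.569]
contact_force: [-1.5, 4.1, 6.7]
grip_width: 0.0084
finger_force: 59.6
```

>>> servo_tool(
  moves=[0.04, 0.001, 0, 0, 0, 0.08, 0.002, 0, 0, 0, 0.12, 0.003, 0, 0, 0, 0.16, 0.004, 0, 0, 0, 0.185, 0.005, 0, 0, 0],
)

```text
time: 66.47
tcp_pos: [0.5313, -0.214, 0.0276]
tcp_rot: [3.14, 0.001, 1.57]
contact_force: [-1.7, 0.7, 6.0]
grip_width: 0.0085
finger_force: 59.5
```

>>> servo_tool(
  moves=[0.012, 0, 0, 0, 0, 0.025, 0, 0, 0, 0, 0.035, 0, 0, 0, 0, 0.042, 0, 0, 0, 0, 0.045, 0, 0, 0, 0],
)

```text
time: 67.1
tcp_pos: [0.546, -0.2136, 0.0276]
tcp_rot: [-3.136, -0.0, 1.57]
contact_force: [-9.6, 3.1, 11.9]
grip_width: 0.0087
finger_force: 60.2
```

>>> servo_tool(
  moves=[0.005, 0, 0, 0, 0, 0.008, 0, 0, 0, 0, 0.008, 0, 0, 0, 0],
)

```text
time: 67.47
tcp_pos: [0.546, -0.2136, 0.0276]
tcp_rot: [-3.129, -0.001, 1.57]
contact_force: [-17.0, 3.6, 16.6]
grip_width: 0.0085
finger_force: 60.7
```

>>> servo_tool(
  moves=[-0.005, 0, 0, 0, 0, -0.012, 0, 0, 0, 0.35, -0.012, 0, 0, 0, 0.35, -0.012, 0, 0, 0, 0.35, -0.012, 0, 0.1, 0, 0.35],
)

```text
time: 68.1
tcp_pos: [0.5439, -0.2124, 0.062]
tcp_rot: [-3.133, -0.004, 1.569]
contact_force: [0.4, -0.5, 0.7]
grip_width: 0.0298
finger_force: 0.0
```

>>> servo_tool(
  moves=[0, 0, 0.1, 0, 0.35, 0, 0, 0.25, 0, 0.35, -0.1, 0, 0.3, 0, 0.35, -0.2, 0, 0.3, 0, 0.35, -0.2, 0, 0.3, 0, 0.35],
)

```text
time: 68.72
tcp_pos: [0.4651, -0.2137, 0.1864]
tcp_rot: [3.141, 0.0, 1.568]
contact_force: [0.6, -0.9, -0.6]
grip_width: 0.0297
finger_force: 0.0
```

Run:
```python
from m import *
w,e=wsnap('w26.png');print(e['tcp_pos'],e['contact_force'])
snap('scene','s5.png')
o=np.hstack([cv2.resize(cv2.imread('pics/w26.png'),(400,300)),cv2.resize(cv2.imread('pics/s5.png')[90:240,220:420],(400,300))]);cv2.imwrite('pics/c26.png',o)
```

```text
[ 0.46507799 -0.2137307   0.18640428] [ 0.58887103 -0.92049965 -0.58421278]
```

View pics/c26.png

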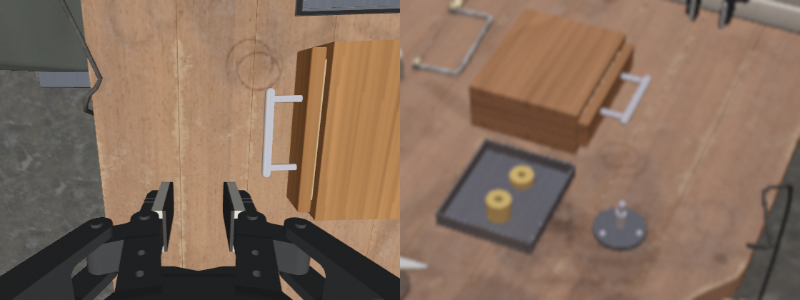

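The drawer is against its stop: pushing harder did not move it, and it looks as it did at the start. Two sleeves are in the tray and the gripper is clear.

```bash
python3 -c "
from bench import r
print(r.sign_off())"
```

```text
the job is handed in; nothing more can be done
None
```

The job is done and handed in at about 69 s: the drawer was opened first, all five sleeves were gauged from shortest to longest, the 18, 26 and 34 mm ones (which fit) are in the drawer, the 14 and 30 mm ones (tight) are in the steel tray, and the drawer is pushed fully shut.

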